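Put the bending dies away in the tooling drawer

ROBOT

A 6-joint arm with a two-finger parallel gripper is mounted at the origin on the work surface. World frame = base frame: x ahead of the robot, y to its left, z up, the work surface at z = 0. Lengths are in m, angles in rad, forces in N, time in s.
With the tool pointing down it reaches from about 0.275 to 0.725 m from the base axis. Payload 15.9 kg.
Tool frame: the origin (TCP) lies between the finger pads; the fingertips stand 11 mm ahead of it and the grasp point (between the pads) lies 8 mm behind it (bot.nose_length is the distance from the TCP to the fingertips, in m); x points along the fingers, z is the direction in which the jaws open and shut, and the axes are right-handed (so a half turn about x gives the same grasp; the last joint's range is limited). The gripper opens to 85 mm and grips with 20 to 120 N. Pads are 22 mm wide; open, the fingers measure 114 mm over their backs; the gripper's body (76 mm by 85 mm) begins 54 mm behind the grasp point. The pads swing forward as they close: fully open they stand 13 mm farther back than shut.
Start: joints at [1.228, 0.213, -0.034, 1.323, 0, 1.571], TCP at [0.168, 0.471, 0.242] pointing down, gripper open.
Joint ranges: [-2.98, 2.98], [-0.74, 1.72], [-1.14, 1.35], [-2.1, 2.04], [-1.57, 1.44], [-3.14, 3.14]. Speed limits (rad/s): [1.89, 1.89, 2.39, 2.57, 3.14, 3.14].

INTERFACE

Orientations are given as [roll, pitch, yaw] about the fixed x, y, z axes, in that order (R = Rz(yaw) Ry(pitch) Rx(roll)).
In Python, from workcell import monitor, optics, bot gives the robot as it stands.
- The arm moves only by the tool move_arm, never from a script. Its argument "series" is a list of rows, each an object of numbers: "fingers": the opening, from 0 (shut) to 1 (fully open); "dx", "dy", "dz": the shift along the world's x, y, z normalised to -1 to 1, where 1 is 30 mm; "ax", "ay", "az": the turn, a rotation vector about the world's x, y, z normalised to -1 to 1, where 1 is 0.08 rad. A call has 1 to 20 rows; each row shifts and turns the pose as measured when the row begins; what a row does not reach is not made up. A row lasts 1/10 s, in which the tool goes at most 50 mm and 8.59 degrees, less where a joint would pass 70% of its speed; a pose out of reach is approached as far as the arm can. A call with a number of a shift or a turn outside -1 to 1 is refused whole. A call with a gripper value outside its range is refused whole. The fingers move at their own pace and stop on an object; "squeeze" is the grip in N (left out, the last holds). Time passes only in rows, so rows that do not move let the fingers close. It gives the time, the measured TCP pose, the force and the opening at its end, in the units of the state.
- monitor.get_state(): the state, without advancing time (a new reading comes with each control period).
- optics.read_camera(name): name is "side" or "top"; returns a dict with "frame" (480x640x3 uint8, red, green, blue), "fov_y" (degrees; the focal length in pixels is half the picture's height over the tangent of half this angle, whatever the lens; pixels are square), "cx", "cy" (the principal point, pixels), "camera_from_world" (4x4, takes a point from world to camera coordinates). Camera axes: x right, y down, z forward; pixel columns grow to the right and rows downward; lengths in m; the calibration is good to about 2 mm. A picture is of the moment at which its call begins. There is no depth.
- bot.finish_job(): hands the job in, once; it reports no verdict.
The state is a dict: "t": time; "q": joint angles; "qd": joint speeds; "joint_efforts": joint torques, N m; "tcp_pos": TCP position; "eef_rot": TCP orientation; "wrist_force": force on the tool from outside, world axes, zero at the start; "ft_torque": the same for the moment, N m; "grip_width": finger opening in m.
Only numpy, scipy, OpenCV 4.12 (cv2) and the standard library are available. Lean on these libraries where they do the work, as an engineer would, in place of code of your own. Each camera call takes 0.05 s, during which the arm holds its last target.

TASK

Put the bending dies away in the low tooling cabinet. Open its drawer, first take out the square-tube offcut that was left in it and put that in the scrap bin, then slide every die that stands on the bench fully into the rail in the drawer, with its foot under the rail's lips. When they are all in, swing the latch fully across the rail's mouth and then push the drawer fully shut; leave the hammer, spray can and brass fitting where they are.

Things in the scene. Friction and masses are not known exactly. Their poses are not given: they have to be found in the camera images.
- drawer (a joint): how far the drawer is out, m: 0 shut, 0.17 right open (stop). It is the only drawer of a fixed low steel bench cabinet, 190 deep x 320 wide x 92 mm high, and comes out towards the robot (cabinet -x). Starts a little open. It stays where it is left; about 8 N moves it. When right open the cabinet's front face is 90 mm beyond the rail's axis.
- drawer_handle (a point): middle of the drawer's handle: a round bar 10 mm thick, 120 mm long (along y), 52 mm above the bench. Its axis is 42 mm in front of the drawer's front panel: a 37 mm gap, open from above. The panel is 310 mm wide, 14 mm thick, its top 80 mm above the bench.
- rail_mouth (a point): centre of the rail's mouth, on the drawer floor (16 mm above the bench); its x points into the cabinet, its y to the bay. The rail is a steel C-channel on that floor, running 170 mm from the mouth along -y to an end stop. Inside: 63.5 mm wide, 15 mm high under two lips 4 mm thick, with a slot 34 mm wide between them for the web. Two flared guides 19 mm high reach 17 mm out from the mouth.
- bay (a point): middle of the loading bay, on the drawer floor: the open floor before the rail's mouth, level with the rail's floor, from the mouth (55 mm away along -y) to the drawer's side wall (51 mm along +y). Front panel's inner face 80 mm along -x, back wall 77 mm along +x. Side and back walls stand 18 mm above the floor. Set a die down here in line with the rail and slide it in.
- rail_end (a point): inner end of the rail, on the rail's floor, at the end stop (40 mm high); 170 mm from rail_mouth. All four dies would fill 160 mm of the rail, so they are pushed up against one another.
- latch (a joint): angle of the swing latch, rad: 0 closed, straight across the rail's mouth (stop); grows as it swings out over the loading bay (counterclockwise from above), 1.75 at most. Starts open at about 1.6. It stays where it is left; under 1 N at the knob moves it. It is a flat bar 12 mm wide, 8 mm thick, lying 19 mm above the drawer floor.
- latch_pivot (a point): vertical pivot of the latch (underside of the bar), 52 mm along -x and 6 mm along +y from rail_mouth, 19 mm above the drawer floor.
- latch_knob (a point): the latch's knob: an upright black round pin 12 mm thick at the bar's free end, 94 mm from the pivot; it stands from 27 to 50 mm above the drawer floor, this point is on its axis at 38 mm.
- die_30: bending-die segment, dark steel, 30 mm long, about 0.38 kg, standing on the bench. An upside-down T in section: foot 60 mm wide (body x), 12 mm thick; web 26 mm wide up to 50 mm overall height, V groove along its top; all run its whole length (body y). Same either way round. Origin: centre of underside. Grip the web across its 26 mm. May be absent (None).
- die_40a: bending-die segment, dark steel, 40 mm long, about 0.5 kg, standing on the bench. An upside-down T in section: foot 60 mm wide (body x), 12 mm thick; web 26 mm wide up to 50 mm overall height, V groove along its top; all run its whole length (body y). Same either way round. Origin: centre of underside. Grip the web across its 26 mm. May be absent (None).
- die_40b: bending-die segment, dark steel, 40 mm long, about 0.5 kg, standing on the bench. An upside-down T in section: foot 60 mm wide (body x), 12 mm thick; web 26 mm wide up to 50 mm overall height, V groove along its top; all run its whole length (body y). Same either way round. Origin: centre of underside. Grip the web across its 26 mm. May be absent (None).
- die_50: bending-die segment, dark steel, 50 mm long, about 0.63 kg, standing on the bench. An upside-down T in section: foot 60 mm wide (body x), 12 mm thick; web 26 mm wide up to 50 mm overall height, V groove along its top; all run its whole length (body y). Same either way round. Origin: centre of underside. Grip the web across its 26 mm. May be absent (None).
- offcut: offcut of square aluminium tube, 70 mm long (body x), 25 x 25 mm, lying on the floor of the drawer's loading bay, roughly at right angles to the rail (out of sight under the cabinet's roof until the drawer is pulled out). Origin: centre of its underside.
- scrap_bin: fixed open blue plastic bin, 170 (x) x 136 (y) x 70 mm high, walls 4 mm, floor 4 mm. Origin: centre of its underside.
- hammer: bystander: hammer lying on the bench; leave it alone
- spray_can: bystander: spray can 60 mm across, 170 mm tall, standing on the bench; leave it alone
- fitting: bystander: brass pipe fitting 28 mm across, 36 mm tall, standing on the bench; leave it alone

How it is judged:
On the way, in this order (a step that is already met when the one before it is completed fails the run):
1. the offcut lies in the scrap bin (x of offcut in the frame of scrap_bin between -0.081 and 0.081 m and y of offcut in the frame of scrap_bin between -0.064 and 0.064 m and z of offcut in the frame of scrap_bin below 0.05 m), for 0.2 s.
2. every die is fully inside the rail, its foot under the lips (y of die_30 in the frame of rail_mouth between -0.176 and -0.011 m and x of die_30 in the frame of rail_mouth between -0.006 and 0.006 m and z of die_30 in the frame of rail_mouth between -0.005 and 0.006 m and angle between the y axis of each of die_30, die_40a, die_40b, die_50 and the y axis of rail_mouth, either way round below 0.12 rad and angle between each of die_30, die_40a, die_40b, die_50's own z axis and vertical below 0.1 rad and y of die_40a in the frame of rail_mouth between -0.176 and -0.016 m and x of die_40a in the frame of rail_mouth between -0.006 and 0.006 m and z of die_40a in the frame of rail_mouth between -0.005 and 0.006 m and y of die_40b in the frame of rail_mouth between -0.176 and -0.016 m and x of die_40b in the frame of rail_mouth between -0.006 and 0.006 m and z of die_40b in the frame of rail_mouth between -0.005 and 0.006 m and y of die_50 in the frame of rail_mouth between -0.176 and -0.021 m and x of die_50 in the frame of rail_mouth between -0.006 and 0.006 m and z of die_50 in the frame of rail_mouth between -0.005 and 0.006 m), for 0.2 s.
3. the latch is swung across the rail's mouth (all of step 2 and value of joint latch below 0.12 rad), for 0.2 s.
4. the drawer is shut (all of step 3 and value of joint drawer below 0.006 m), for 0.2 s.
At the end, for the whole second after the job is handed in: The offcut rests in the scrap bin; every die is upright in the rail under the lips, no part of it more than 4 mm out of the mouth; the latch is within 0.12 rad of closed; the drawer is within 6 mm of shut and at rest (all of step 1 and all of step 4 and linear speed of offcut below 0.02 m/s and velocity of joint drawer between -0.01 and 0.01 m/s); the robot touches nothing.
It fails at once if the hammer is disturbed (moved more than 30 mm) (distance of hammer from where it was at the start of the episode above 0.03 m).
It fails at once if the spray can is disturbed (moved more than 30 mm) (distance of spray_can from where it was at the start of the episode above 0.03 m).
It fails at once if the brass fitting is disturbed (moved more than 30 mm) (distance of fitting from where it was at the start of the episode above 0.03 m).
Of die_30, die_40a, die_40b, die_50 only 2 to 4 are there at a start; the rules pass over those that are not, and their reading is None.
At some moment in a run one of die_30, die_40a, die_40b, die_50 may be knocked a few centimetres aside while the robot is not near it.
It also fails if it takes over 210 s, if anything falls off the work surface, if the arm or the gripper's body presses on something with over 40 N, if the wrist force passes 120 N, or if a joint passes its speed limit or range.

## Working session

There is one attempt and no reset: what is moved stays moved. The work goes in short steps, Python scripts to look and compute and a tool call to move; the robot and the scene stay as the last step left them, time stands still between calls to the robot, and variables do not carry over. Pictures are saved under pics/ and viewed, and the job is handed in when it is done.

Besides the shell and the picture viewer there is one more tool, called after "Call:" by a JSON object that holds its "method" and its "body". move_arm: Moves the arm, as the interface text tells. Its arguments: {"type":"object","properties":{"series":{"type":"array","items":{"type":"object","properties":{"fingers":{"type":"number"},"dx":{"type":"number","minimum":-1,"maximum":1},"dy":{"type":"number","minimum":-1,"maximum":1},"dz":{"type":"number","minimum":-1,"maximum":1},"ax":{"type":"number","minimum":-1,"maximum":1},"ay":{"type":"number","minimum":-1,"maximum":1},"az":{"type":"number","minimum":-1,"maximum":1}}}},"squeeze":{"type":"number"}},"required":["series"]}

```bash
mkdir -p pics; ls; cat > h.py <<'E'
import numpy as np, cv2
from workcell import monitor, optics, bot
def cam(n,save=None):
    d=optics.read_camera(n)
    if save: cv2.imwrite('pics/'+save+'.png',cv2.cvtColor(d['frame'],cv2.COLOR_RGB2BGR))
    return d
def K(d):
    f=d['frame'].shape[0]/2/np.tan(np.radians(d['fov_y'])/2)
    return f
def px2w(d,u,v,z):
    T=np.array(d['camera_from_world']);R=T[:3,:3];t=T[:3,3];f=K(d)
    ray=R.T@np.array([(u-d['cx'])/f,(v-d['cy'])/f,1]);c=-R.T@t
    return c+ray*(z-c[2])/ray[2]
def w2px(d,p):
    T=np.array(d['camera_from_world']);q=T[:3,:3]@np.array(p)+T[:3,3];f=K(d)
    return np.array([d['cx']+f*q[0]/q[2],d['cy']+f*q[1]/q[2]])
E
python3 - <<'E'
from h import *
for n in('side','top'):
    d=cam(n,n+'0');print(n,{k:v for k,v in d.items() if k!='frame'})
s=monitor.get_state();print({k:s[k] for k in('t','tcp_pos','eef_rot','wrist_force','grip_width')})
E
```

```text
pics
side {'fov_y': 52.46415022506207, 'cx': 326.8083152917113, 'cy': 231.55456021760025, 'camera_from_world': array([[ 0.98217669, -0.18788536, -0.00529528, -0.56405057],
       [-0.0996175 , -0.49645009, -0.86233037,  0.09778085],
       [ 0.15939042,  0.84748829, -0.50631837,  0.90594428],
       [ 0.        ,  0.        ,  0.        ,  1.        ]])}
top {'fov_y': 55.37445070385499, 'cx': 310.6594014923839, 'cy': 233.73008548204834, 'camera_from_world': array([[ 0.00570584, -0.99997556, -0.00403946, -0.03767749],
       [-0.99382654, -0.00522308, -0.11082206,  0.58284905],
       [ 0.11079826,  0.00464685, -0.99383205,  1.120135  ],
       [ 0.        ,  0.        ,  0.        ,  1.        ]])}
{'t': 0.1, 'tcp_pos': array([0.16797743, 0.47065021, 0.24187013]), 'eef_rot': array([ 3.13113109,  1.56984917, -1.92408661]), 'wrist_force': array([0.23311638, 0.05416173, 0.11002409]), 'grip_width': 0.08543454197849268}
```

View pics/top0.png

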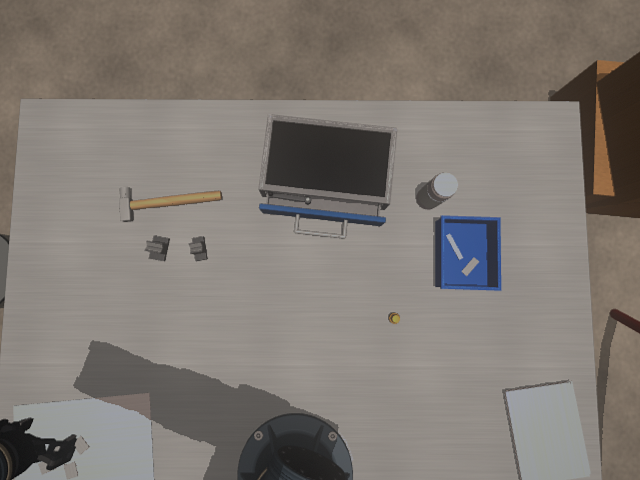

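View pics/side0.png

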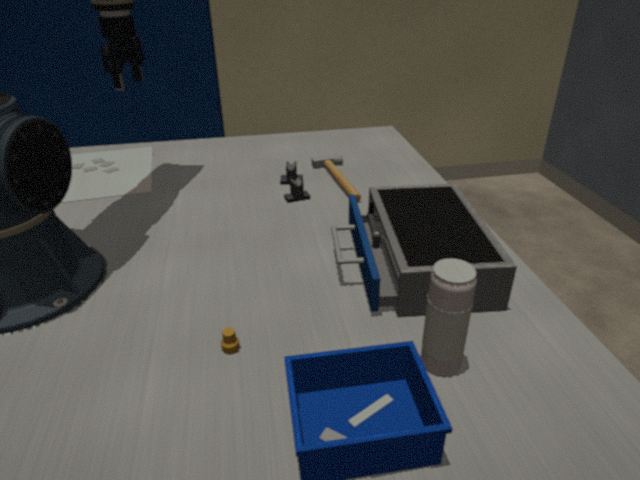

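The top view shows two dies at about (157,247) and (199,248), the handle bar from (296,231) to (346,237), the bin at (470,253) and the can at (438,188). I'll zoom in on these.

```bash
python3 - <<'E'
from h import *
d=cam('top','top1');im=cv2.imread('pics/top1.png')
cv2.imwrite('pics/z1.png',cv2.resize(im[225:270,130:220],None,fx=8,fy=8,interpolation=cv2.INTER_CUBIC))
cv2.imwrite('pics/z2.png',cv2.resize(im[105:245,250:410],None,fx=5,fy=4.2857,interpolation=cv2.INTER_CUBIC)[:600])
cv2.imwrite('pics/z2.png',cv2.resize(im[110:245,250:410],None,fx=4,fy=4,interpolation=cv2.INTER_CUBIC))
for n,u,v,z in[('hL',296,233,.052),('hR',346,237,.052),('binTL',437,217,.07),('binBR',500,290,.07),('fit',394,318,.03),('can',445,185,.17),('pL',261,208,.08),('pR',384,221,.08)]:
    print(n,px2w(d,u,v,z).round(4))
E
```

```text
hL [0.5825 0.0017 0.052 ]
hR [ 0.5732 -0.122   0.052 ]
binTL [ 0.6216 -0.3432  0.07  ]
binBR [ 0.4454 -0.4898  0.07  ]
fit [ 0.3748 -0.2417  0.03  ]
can [ 0.6791 -0.3355  0.17  ]
pL [0.64   0.0864 0.08  ]
pR [ 0.6097 -0.2121  0.08  ]
```

View pics/z1.png

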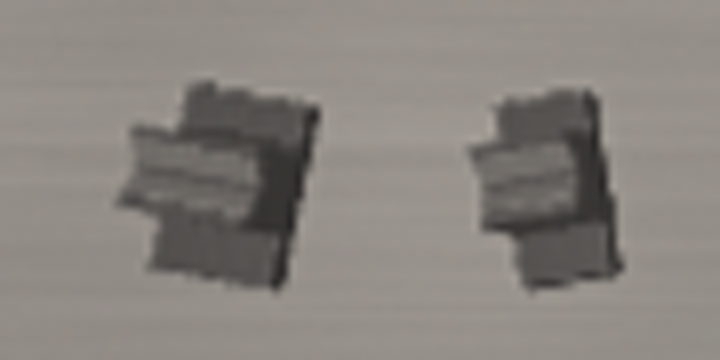

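View pics/z2.png

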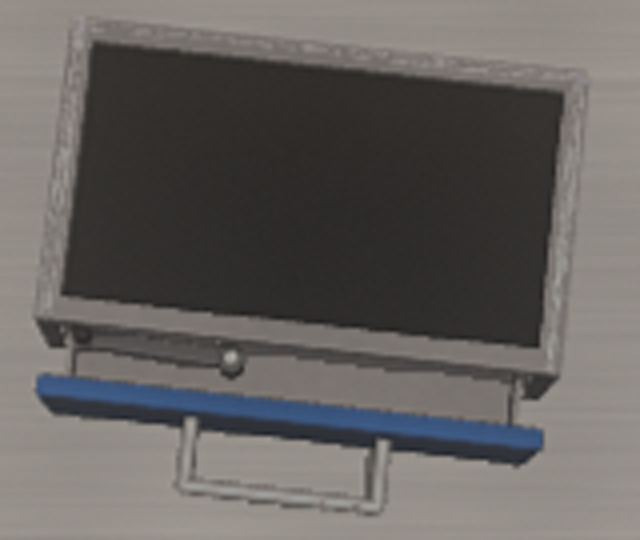

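```bash
python3 - <<'E'
from h import *
d=cam('top')
def z(u,v,h): return px2w(d,250+(u+.5)/4-.5,110+(v+.5)/4-.5,h)
P=[z(*a,.092) for a in[(75,15),(590,72),(558,373),(35,318)]]
for p in P: print(p.round(4))
print([np.linalg.norm(P[i]-P[(i+1)%4]).round(4) for i in range(4)])
M=np.array([[.19,.16],[.19,-.16],[0,-.16],[0,.16]])
A=np.array(P)[:,:2];mc=M.mean(0);ac=A.mean(0)
U,S,Vt=np.linalg.svd((M-mc).T@(A-ac));R=(Vt.T@np.diag([1,np.linalg.det(Vt.T@U.T)])@U.T)
yaw=np.arctan2(R[1,0],R[0,0]);t=ac-R@mc;print('yaw',yaw,'front mid',t)
Ri=R.T
for n,q in[('pTL',z(38,377,.08)),('pTR',z(543,430,.08)),('hl',z(178,488,.052)),('hr',z(382,510,.052)),('pivot',z(232,358,.045)),('knob',z(82,333,.05))]:
    print(n,(Ri@(q[:2]-t)).round(4))
s=monitor.get_state()
from scipy.spatial.transform import Rotation as Ro
print(Ro.from_euler('xyz',s['eef_rot']).as_matrix().round(3))
E
```

```text
[0.8739 0.071  0.092 ]
[ 0.8391 -0.2451  0.092 ]
[ 0.652 -0.223  0.092]
[0.6842 0.0922 0.092 ]
[np.float64(0.318), np.float64(0.1883), np.float64(0.3168), np.float64(0.191)]
yaw -0.1079274800839182 front mid [ 0.66785086 -0.06600132]
pTL [-0.0345  0.1543]
pTR [-0.0323 -0.1539]
hl [-0.0893  0.0632]
hr [-0.0886 -0.0638]
pivot [-0.003   0.0395]
knob [0.0012 0.1345]
[[-0.    -0.942  0.336]
 [-0.001  0.336  0.942]
 [-1.     0.    -0.001]]
```

```bash
cat >> h.py <<'E'
from scipy.spatial.transform import Rotation as Ro
YAW=-0.108; C0=np.array([0.6679,-0.066])
RC=np.array([[np.cos(YAW),-np.sin(YAW)],[np.sin(YAW),np.cos(YAW)]])
def c2w(x,y): return RC@np.array([x,y])+C0
def w2c(p): return RC.T@(np.array(p)[:2]-C0)
def st():
    s=monitor.get_state();R=Ro.from_euler('xyz',s['eef_rot']).as_matrix()
    print('t',round(s['t'],2),'tcp',s['tcp_pos'].round(4),'C',w2c(s['tcp_pos']).round(4),'jaw',np.arctan2(R[1,2],R[0,2]).round(4),'F',np.round(s['wrist_force'],1),'w',round(s['grip_width'],4),'q6',round(s['q'][5],2))
    return s,R
def to(x,y,z,jaw):
    """delta from now to tool-down pose, jaw = world angle of jaw axis (mod pi)"""
    s,R=st()
    t=np.array([np.cos(jaw),np.sin(jaw),0]);
    if t@R[:,2]<0:t=-t
    X=np.array([0,0,-1.]);Rt=np.column_stack([X,np.cross(t,X),t])
    rv=Ro.from_matrix(Rt@R.T).as_rotvec()
    d=np.array([x,y,z])-s['tcp_pos']
    print('delta units',(d/.03).round(2),'turn units',(rv/.08).round(2))
E
python3 -c "
from h import *
x,y=c2w(-.0893,0);print(x,y);to(x,y,.2,YAW)"
```

```text
0.5791202915815084 -0.05637433778238633
t 0.2 tcp [0.168  0.4707 0.242 ] C [-0.5549  0.4797] jaw 1.228 F [-0.3 -0.3  0.1] w 0.0853 q6 1.57
delta units [ 13.7  -17.57  -1.4 ] turn units [ 0.00e+00 -1.00e-02 -1.67e+01]
```

Call:
{"method": "move_arm", "body": {"series": [{"dx": 0.69,"dy": -0.88,"az": -0.835,"fingers": 0.35},{"dx": 0.69,"dy": -0.88,"az": -0.835,"fingers": 0.35},{"dx": 0.69,"dy": -0.88,"az": -0.835,"fingers": 0.35},{"dx": 0.69,"dy": -0.88,"az": -0.835,"fingers": 0.35},{"dx": 0.69,"dy": -0.88,"az": -0.835,"fingers": 0.35},{"dx": 0.69,"dy": -0.88,"az": -0.835,"fingers": 0.35},{"dx": 0.69,"dy": -0.88,"az": -0.835,"fingers": 0.35},{"dx": 0.69,"dy": -0.88,"az": -0.835,"fingers": 0.35},{"dx": 0.69,"dy": -0.88,"az": -0.835,"fingers": 0.35},{"dx": 0.69,"dy": -0.88,"az": -0.835,"fingers": 0.35},{"dx": 0.69,"dy": -0.88,"az": -0.835,"fingers": 0.35},{"dx": 0.69,"dy": -0.88,"az": -0.835,"fingers": 0.35},{"dx": 0.69,"dy": -0.88,"az": -0.835,"fingers": 0.35},{"dx": 0.69,"dy": -0.88,"az": -0.835,"fingers": 0.35},{"dx": 0.69,"dy": -0.88,"az": -0.835,"fingers": 0.35},{"dx": 0.69,"dy": -0.88,"az": -0.835,"fingers": 0.35}]}}

```text
validation failed for argument at $.se...
```

```bash
python3 -c "
from h import *
x,y=c2w(-.0893,0);to(x,y,.15,YAW)"
```

```text
t 0.2 tcp [0.168  0.4707 0.242 ] C [-0.5549  0.4797] jaw 1.228 F [-0.3 -0.3  0.1] w 0.0853 q6 1.57
delta units [ 13.7  -17.57  -3.07] turn units [ 0.00e+00 -1.00e-02 -1.67e+01]
```

Call:
{"method": "move_arm", "body": {"series": [{"dx": 0.69,"dy": -0.88,"dz": 0,"ax": 0,"ay": 0,"az": -0.84,"fingers": 0.35}]}}

```text
t: 0.3
tcp_pos: [0.1877, 0.4456, 0.2415]
eef_rot: [2.596, 1.57, -2.524]
wrist_force: [0.9, -1.2, -0.5]
grip_width: 0.0732
```

Call:
{"method": "move_arm", "body": {"series": [{"dx": 0.7,"dy": -0.9,"az": -0.84,"fingers": 0.35},{"dx": 0.7,"dy": -0.9,"az": -0.84,"fingers": 0.35},{"dx": 0.7,"dy": -0.9,"az": -0.84,"fingers": 0.35},{"dx": 0.7,"dy": -0.9,"az": -0.84,"fingers": 0.35},{"dx": 0.7,"dy": -0.9,"az": -0.84,"fingers": 0.35},{"dx": 0.7,"dy": -0.9,"az": -0.84,"fingers": 0.35},{"dx": 0.7,"dy": -0.9,"az": -0.84,"fingers": 0.35},{"dx": 0.7,"dy": -0.9,"az": -0.84,"fingers": 0.35},{"dx": 0.7,"dy": -0.9,"az": -0.84,"fingers": 0.35},{"dx": 0.7,"dy": -0.9,"az": -0.84,"fingers": 0.35},{"dx": 0.7,"dy": -0.9,"az": -0.84,"fingers": 0.35},{"dx": 0.7,"dy": -0.9,"az": -0.84,"fingers": 0.35},{"dx": 0.7,"dy": -0.9,"az": -0.84,"fingers": 0.35},{"dx": 0.7,"dy": -0.9,"az": -0.84,"fingers": 0.35},{"dx": 0.7,"dy": -0.9,"az": -0.84,"fingers": 0.35},{"dx": 0.7,"dy": -0.9,"az": -0.84,"fingers": 0.35},{"dx": 0.7,"dy": -0.9,"az": -0.84,"fingers": 0.35},{"dx": 0.7,"dy": -0.9,"az": -0.84,"fingers": 0.35}]}}

```text
validation failed for argument at $.se...
```

```bash
python3 -c "
from h import *
x,y=c2w(-.0893,0);to(x,y,.042,YAW)"
```

```text
t 0.3 tcp [0.1877 0.4456 0.2415] C [-0.5325  0.4568] jaw 1.1633 F [ 0.9 -1.2 -0.5] w 0.0732 q6 1.58
delta units [ 13.05 -16.73  -6.65] turn units [ -0.    -0.02 -15.89]
```

So every field must be present in each row. I'll include them all from here on.

Call:
{"method": "move_arm", "body": {"series": [{"dx": 0.73,"dy": -0.93,"dz": 0,"ax": 0,"ay": 0,"az": -0.88,"fingers": 0.35},{"dx": 0.73,"dy": -0.93,"dz": 0,"ax": 0,"ay": 0,"az": -0.88,"fingers": 0.35},{"dx": 0.73,"dy": -0.93,"dz": 0,"ax": 0,"ay": 0,"az": -0.88,"fingers": 0.35},{"dx": 0.73,"dy": -0.93,"dz": 0,"ax": 0,"ay": 0,"az": -0.88,"fingers": 0.35},{"dx": 0.73,"dy": -0.93,"dz": 0,"ax": 0,"ay": 0,"az": -0.88,"fingers": 0.35},{"dx": 0.73,"dy": -0.93,"dz": 0,"ax": 0,"ay": 0,"az": -0.88,"fingers": 0.35},{"dx": 0.73,"dy": -0.93,"dz": 0,"ax": 0,"ay": 0,"az": -0.88,"fingers": 0.35},{"dx": 0.73,"dy": -0.93,"dz": 0,"ax": 0,"ay": 0,"az": -0.88,"fingers": 0.35},{"dx": 0.73,"dy": -0.93,"dz": 0,"ax": 0,"ay": 0,"az": -0.88,"fingers": 0.35},{"dx": 0.73,"dy": -0.93,"dz": 0,"ax": 0,"ay": 0,"az": -0.88,"fingers": 0.35},{"dx": 0.73,"dy": -0.93,"dz": 0,"ax": 0,"ay": 0,"az": -0.88,"fingers": 0.35},{"dx": 0.73,"dy": -0.93,"dz": 0,"ax": 0,"ay": 0,"az": -0.88,"fingers": 0.35},{"dx": 0.73,"dy": -0.93,"dz": 0,"ax": 0,"ay": 0,"az": -0.88,"fingers": 0.35},{"dx": 0.73,"dy": -0.93,"dz": 0,"ax": 0,"ay": 0,"az": -0.88,"fingers": 0.35},{"dx": 0.73,"dy": -0.93,"dz": 0,"ax": 0,"ay": 0,"az": -0.88,"fingers": 0.35},{"dx": 0.73,"dy": -0.93,"dz": 0,"ax": 0,"ay": 0,"az": -0.88,"fingers": 0.35},{"dx": 0.73,"dy": -0.93,"dz": 0,"ax": 0,"ay": 0,"az": -0.88,"fingers": 0.35},{"dx": 0.73,"dy": -0.93,"dz": 0,"ax": 0,"ay": 0,"az": -0.88,"fingers": 0.35}]}}

```text
t: 2.1
tcp_pos: [0.5923, -0.0801, 0.2398]
eef_rot: [2.775, 1.568, 2.621]
wrist_force: [0.8, 1.8, 0.5]
grip_width: 0.0299
```

```bash
python3 -c "
from h import *
x,y=c2w(-.0893,0);to(x,y,.042,YAW)"
```

```text
t 2.1 tcp [ 0.5923 -0.0801  0.2398] C [-0.0736 -0.0221] jaw -0.1546 F [0.8 1.8 0.5] w 0.0299 q6 1.59
delta units [-0.44  0.79 -6.59] turn units [-0.02 -0.03  0.58]
```

Call:
{"method": "move_arm", "body": {"series": [{"dx": -0.44,"dy": 0.79,"dz": -0.8,"ax": 0,"ay": 0,"az": 0.58,"fingers": 0.35},{"dx": 0,"dy": 0,"dz": -0.9,"ax": 0,"ay": 0,"az": 0,"fingers": 0.35},{"dx": 0,"dy": 0,"dz": -0.9,"ax": 0,"ay": 0,"az": 0,"fingers": 0.35},{"dx": 0,"dy": 0,"dz": -0.9,"ax": 0,"ay": 0,"az": 0,"fingers": 0.35},{"dx": 0,"dy": 0,"dz": 0,"ax": 0,"ay": 0,"az": 0,"fingers": 0.35}]}}

```text
t: 2.6
tcp_pos: [0.5834, -0.0607, 0.1307]
eef_rot: [0.342, 1.57, 0.227]
wrist_force: [-0.8, 0.2, -0.0]
grip_width: 0.0295
```

```bash
python3 -c "
from h import *
x,y=c2w(-.0893,0);to(x,y,.042,YAW)"
```

```text
t 2.6 tcp [ 0.5834 -0.0607  0.1307] C [-0.0846 -0.0039] jaw -0.1154 F [-0.8  0.2 -0. ] w 0.0295 q6 1.58
delta units [-0.14  0.15 -2.96] turn units [-0.    0.01  0.09]
```

Call:
{"method": "move_arm", "body": {"series": [{"dx": -0.15,"dy": 0.15,"dz": 0,"ax": 0,"ay": 0,"az": 0.09,"fingers": 0.35},{"dx": -0.03,"dy": 0,"dz": -0.6,"ax": 0,"ay": 0,"az": 0,"fingers": 0.35},{"dx": 0,"dy": 0,"dz": -0.6,"ax": 0,"ay": 0,"az": 0,"fingers": 0.35},{"dx": 0,"dy": 0,"dz": -0.6,"ax": 0,"ay": 0,"az": 0,"fingers": 0.35},{"dx": 0,"dy": 0,"dz": -0.6,"ax": 0,"ay": 0,"az": 0,"fingers": 0.35},{"dx": 0,"dy": 0,"dz": -0.5,"ax": 0,"ay": 0,"az": 0,"fingers": 0.35},{"dx": 0,"dy": 0,"dz": 0,"ax": 0,"ay": 0,"az": 0,"fingers": 0.35}]}}

```text
t: 3.3
tcp_pos: [0.5816, -0.0547, 0.0518]
eef_rot: [0.07, 1.558, -0.035]
wrist_force: [0.4, -0.6, -0.2]
grip_width: 0.0294
```

```bash
python3 -c "
from h import *
x,y=c2w(-.0893,0);to(x,y,.042,YAW);cam('side','s2')"
```

```text
t 3.3 tcp [ 0.5816 -0.0547  0.0518] C [-0.087   0.0019] jaw -0.105 F [ 0.4 -0.6 -0.2] w 0.0294 q6 1.58
delta units [-0.08 -0.06 -0.33] turn units [ 0.01  0.16 -0.04]
```

View pics/s2.png

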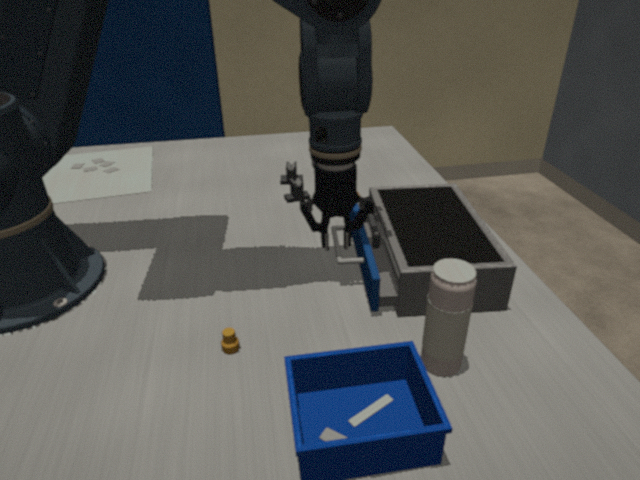

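The jaws straddle the handle bar at about (338,235). I'll close on it.

Call:
{"method": "move_arm", "body": {"series": [{"dx": -0.08,"dy": 0,"dz": -0.33,"ax": 0,"ay": 0,"az": 0,"fingers": 0.35},{"dx": 0,"dy": 0,"dz": 0,"ax": 0,"ay": 0,"az": 0,"fingers": 0},{"dx": 0,"dy": 0,"dz": 0,"ax": 0,"ay": 0,"az": 0,"fingers": 0},{"dx": 0,"dy": 0,"dz": 0,"ax": 0,"ay": 0,"az": 0,"fingers": 0},{"dx": 0,"dy": 0,"dz": 0,"ax": 0,"ay": 0,"az": 0,"fingers": 0}], "squeeze": 40}}

```text
t: 3.85
tcp_pos: [0.5818, -0.0547, 0.0462]
eef_rot: [0.051, 1.552, -0.054]
wrist_force: [2.0, 0.2, -7.1]
grip_width: 0.0086
```

```bash
python3 -c "
from h import *
x,y=c2w(-.226,0);to(x,y,.042,YAW)"
```

```text
t 3.85 tcp [ 0.5818 -0.0547  0.0462] C [-0.0868  0.002 ] jaw -0.1045 F [ 2.   0.2 -7.1] w 0.0086 q6 1.58
delta units [-4.62  0.44 -0.14] turn units [ 0.01  0.24 -0.04]
```

Call:
{"method": "move_arm", "body": {"series": [{"dx": -0.4,"dy": 0.04,"dz": 0,"ax": 0,"ay": 0,"az": 0,"fingers": 0},{"dx": -0.5,"dy": 0.05,"dz": 0,"ax": 0,"ay": 0,"az": 0,"fingers": 0},{"dx": -0.5,"dy": 0.05,"dz": 0,"ax": 0,"ay": 0,"az": 0,"fingers": 0},{"dx": -0.5,"dy": 0.05,"dz": 0,"ax": 0,"ay": 0,"az": 0,"fingers": 0},{"dx": -0.5,"dy": 0.05,"dz": 0,"ax": 0,"ay": 0,"az": 0,"fingers": 0},{"dx": -0.5,"dy": 0.05,"dz": 0,"ax": 0,"ay": 0,"az": 0,"fingers": 0},{"dx": -0.5,"dy": 0.05,"dz": 0,"ax": 0,"ay": 0,"az": 0,"fingers": 0},{"dx": -0.5,"dy": 0.05,"dz": 0,"ax": 0,"ay": 0,"az": 0,"fingers": 0}]}}

```text
t: 4.65
tcp_pos: [0.4685, -0.0427, 0.0463]
eef_rot: [0.087, 1.541, -0.018]
wrist_force: [8.2, 0.5, -12.2]
grip_width: 0.0083
```

```bash
python3 -c "
from h import *
x,y=c2w(-.226,0);to(x,y,.042,YAW)"
```

```text
t 4.65 tcp [ 0.4685 -0.0427  0.0463] C [-0.2007  0.0017] jaw -0.1043 F [  8.2   0.5 -12.2] w 0.0083 q6 1.58
delta units [-0.84  0.04 -0.14] turn units [ 0.01  0.38 -0.05]
```

Call:
{"method": "move_arm", "body": {"series": [{"dx": -0.4,"dy": 0.04,"dz": 0,"ax": 0,"ay": 0,"az": 0,"fingers": 0},{"dx": -0.3,"dy": 0.03,"dz": 0,"ax": 0,"ay": 0,"az": 0,"fingers": 0},{"dx": -0.3,"dy": 0.03,"dz": 0,"ax": 0,"ay": 0,"az": 0,"fingers": 0},{"dx": -0.3,"dy": 0.03,"dz": 0,"ax": 0,"ay": 0,"az": 0,"fingers": 0}]}}

```text
t: 5.05
tcp_pos: [0.4429, -0.04, 0.0506]
eef_rot: [0.052, 1.512, -0.052]
wrist_force: [60.3, -6.0, -24.4]
grip_width: 0.0082
```

```bash
python3 -c "
from h import *
x,y=c2w(-.226,0);to(x,y,.042,YAW)"
```

```text
t 5.05 tcp [ 0.4429 -0.04    0.0506] C [-0.2265  0.0016] jaw -0.1043 F [ 60.3  -6.  -24.4] w 0.0082 q6 1.58
delta units [ 0.01 -0.05 -0.29] turn units [ 0.04  0.73 -0.05]
```

Call:
{"method": "move_arm", "body": {"series": [{"dx": 0,"dy": 0,"dz": 0,"ax": 0,"ay": 0,"az": 0,"fingers": 0},{"dx": 0,"dy": 0,"dz": 0,"ax": 0,"ay": 0,"az": 0,"fingers": 0.35},{"dx": 0,"dy": 0,"dz": 0,"ax": 0,"ay": 0,"az": 0,"fingers": 0.35},{"dx": 0,"dy": 0,"dz": 0.5,"ax": 0,"ay": 0.4,"az": 0,"fingers": 0.35},{"dx": 0,"dy": 0,"dz": 0.9,"ax": 0,"ay": 0.3,"az": 0,"fingers": 0.35},{"dx": 0,"dy": 0,"dz": 1,"ax": 0,"ay": 0,"az": 0,"fingers": 0.35},{"dx": 0,"dy": 0,"dz": 1,"ax": 0,"ay": 0,"az": 0,"fingers": 0.6},{"dx": 0,"dy": -0.8,"dz": 1,"ax": 0,"ay": 0,"az": 0,"fingers": 0.6},{"dx": -0.6,"dy": -0.9,"dz": 1,"ax": 0,"ay": 0,"az": 0,"fingers": 0.6},{"dx": -0.6,"dy": -0.9,"dz": 1,"ax": 0,"ay": 0,"az": 0,"fingers": 0.6}]}}

```text
t: 6.05
tcp_pos: [0.4027, -0.1172, 0.2473]
eef_rot: [-2.861, 1.563, -2.96]
wrist_force: [1.3, -0.5, -0.4]
grip_width: 0.0515
```

```bash
python3 - <<'E'
from h import *
st();cam('side','s3');d=cam('top','t3');im=cv2.imread('pics/t3.png')
cv2.imwrite('pics/z3.png',cv2.resize(im[110:270,240:410],None,fx=4,fy=3.7,interpolation=cv2.INTER_CUBIC))
E
```

```text
t 6.05 tcp [ 0.4027 -0.1172  0.2473] C [-0.2582 -0.0795] jaw -0.0989 F [ 1.3 -0.5 -0.4] w 0.0515 q6 1.39
```

View pics/t3.png

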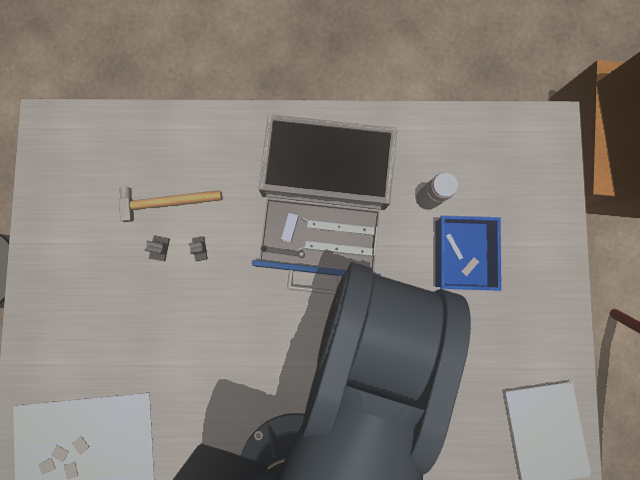

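View pics/s3.png

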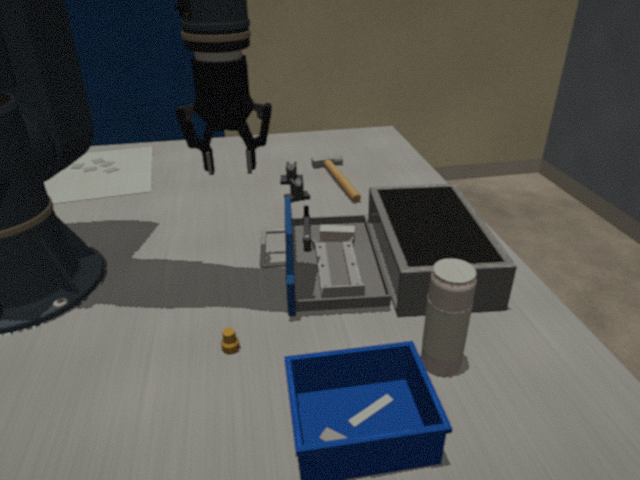

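View pics/z3.png

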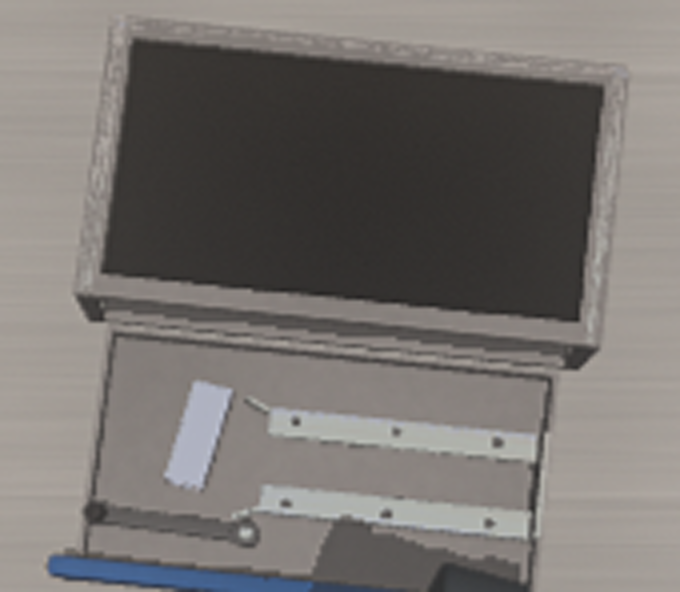

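```bash
python3 - <<'E'
from h import *
d=cam('top')
def z(u,v,h): return px2w(d,240+(u+.5)/4-.5,110+(v+.5)/3.7-.5,h)
P=[z(*a,.041) for a in[(197,380),(232,388),(200,490),(165,482)]]
for p in P: print(p.round(4))
c=sum(P)/4;a=((P[0]+P[1])-(P[2]+P[3]))/2;print('offcut',c,'C',w2c(c),'len',np.linalg.norm(a),'ang',np.arctan2(a[1],a[0]))
for n,u,v,h in[('lipA0',272,408,.035),('lipA1',268,435,.035),('lipB0',264,487,.035),('lipB1',260,510,.035),('lipAend0',537,435,.035),('lipAend1',534,460,.035),('lipBend0',530,512,.035),('lipBend1',528,537,.035),('pivot',248,533,.045),('knob',95,512,.066)]:
    print(n,w2c(z(u,v,h)).round(4))
c=cam('side')
for n,u,v,h in [('side pivot',306,250,.066)]: print(w2c(px2w(c,u,v,h)))
E
```

```text
[0.6359 0.0206 0.041 ]
[ 0.6305 -0.0015  0.041 ]
[0.5609 0.0179 0.041 ]
[0.5662 0.0398 0.041 ]
offcut [0.59836665 0.01917378 0.041     ] C [-0.07830912  0.07718252] len 0.07231802953209251 ang -0.26995131132852657
lipA0 [-0.0541  0.0337]
lipA1 [-0.0728  0.0341]
lipB0 [-0.1084  0.0325]
lipB1 [-0.1242  0.0332]
lipAend0 [-0.0537 -0.134 ]
lipAend1 [-0.0709 -0.1338]
lipBend0 [-0.1064 -0.1348]
lipBend1 [-0.1234 -0.1353]
pivot [-0.1412  0.0386]
knob [-0.1393  0.1322]
[-0.14521192 -0.03889151]
```

```bash
python3 -c "
from h import *
to(.5984,.0192,.1,1.30)"
```

```text
t 6.25 tcp [ 0.4036 -0.1171  0.2465] C [-0.2572 -0.0793] jaw -0.1016 F [-0.9  0.7 -0.7] w 0.0509 q6 1.39
delta units [ 6.49  4.54 -4.88] turn units [ 0.08 -0.05 17.52]
```

Call:
{"method": "move_arm", "body": {"series": [{"dx": 0.4,"dy": 0.28,"dz": 0,"ax": 0,"ay": 0,"az": 1,"fingers": 0.5},{"dx": 0.4,"dy": 0.28,"dz": 0,"ax": 0,"ay": 0,"az": 1,"fingers": 0.5},{"dx": 0.4,"dy": 0.28,"dz": 0,"ax": 0,"ay": 0,"az": 1,"fingers": 0.5},{"dx": 0.4,"dy": 0.28,"dz": 0,"ax": 0,"ay": 0,"az": 1,"fingers": 0.5},{"dx": 0.4,"dy": 0.28,"dz": 0,"ax": 0,"ay": 0,"az": 1,"fingers": 0.5},{"dx": 0.4,"dy": 0.28,"dz": 0,"ax": 0,"ay": 0,"az": 1,"fingers": 0.5},{"dx": 0.4,"dy": 0.28,"dz": 0,"ax": 0,"ay": 0,"az": 1,"fingers": 0.5},{"dx": 0.4,"dy": 0.28,"dz": 0,"ax": 0,"ay": 0,"az": 1,"fingers": 0.5},{"dx": 0.4,"dy": 0.28,"dz": 0,"ax": 0,"ay": 0,"az": 1,"fingers": 0.5},{"dx": 0.4,"dy": 0.28,"dz": 0,"ax": 0,"ay": 0,"az": 1,"fingers": 0.5},{"dx": 0.4,"dy": 0.28,"dz": 0,"ax": 0,"ay": 0,"az": 1,"fingers": 0.5},{"dx": 0.4,"dy": 0.28,"dz": 0,"ax": 0,"ay": 0,"az": 1,"fingers": 0.5},{"dx": 0.4,"dy": 0.28,"dz": 0,"ax": 0,"ay": 0,"az": 1,"fingers": 0.5},{"dx": 0.4,"dy": 0.28,"dz": 0,"ax": 0,"ay": 0,"az": 1,"fingers": 0.5},{"dx": 0.4,"dy": 0.28,"dz": 0,"ax": 0,"ay": 0,"az": 1,"fingers": 0.5},{"dx": 0.4,"dy": 0.28,"dz": 0,"ax": 0,"ay": 0,"az": 1,"fingers": 0.5},{"dx": 0,"dy": 0,"dz": -0.5,"ax": 0,"ay": 0,"az": 1,"fingers": 0.5}]}}

```text
t: 7.95
tcp_pos: [0.5966, 0.041, 0.2076]
eef_rot: [2.504, 1.531, -2.45]
wrist_force: [0.4, -0.3, -0.0]
grip_width: 0.0423
```

```bash
python3 -c "
from h import *
to(.5984,.0192,.03,1.30)"
```

```text
t 7.95 tcp [0.5966 0.041  0.2076] C [-0.0824  0.0987] jaw 1.3303 F [ 0.4 -0.3 -0. ] w 0.0423 q6 0.32
delta units [ 0.06 -0.73 -5.92] turn units [ 0.31 -0.39 -0.37]
```

Call:
{"method": "move_arm", "body": {"series": [{"dx": 0.06,"dy": -0.73,"dz": 0,"ax": 0.31,"ay": -0.39,"az": -0.37,"fingers": 0.5},{"dx": 0,"dy": 0,"dz": -0.8,"ax": 0,"ay": 0,"az": 0,"fingers": 0.5},{"dx": 0,"dy": 0,"dz": -0.8,"ax": 0,"ay": 0,"az": 0,"fingers": 0.5},{"dx": 0,"dy": 0,"dz": -0.8,"ax": 0,"ay": 0,"az": 0,"fingers": 0.5},{"dx": 0,"dy": 0,"dz": -0.8,"ax": 0,"ay": 0,"az": 0,"fingers": 0.5},{"dx": 0,"dy": 0,"dz": 0,"ax": 0,"ay": 0,"az": 0,"fingers": 0.5}]}}

```text
t: 8.55
tcp_pos: [0.5936, 0.0259, 0.0968]
eef_rot: [1.754, 1.556, 3.065]
wrist_force: [-0.5, 0.2, 0.3]
grip_width: 0.0424
```

```bash
python3 -c "
from h import *
to(.5984,.0192,.029,1.30);cam('side','s4')"
```

```text
t 8.55 tcp [0.5936 0.0259 0.0968] C [-0.0838  0.0833] jaw 1.3108 F [-0.5  0.2  0.3] w 0.0424 q6 0.3
delta units [ 0.16 -0.22 -2.26] turn units [-0.02 -0.19 -0.13]
```

View pics/s4.png

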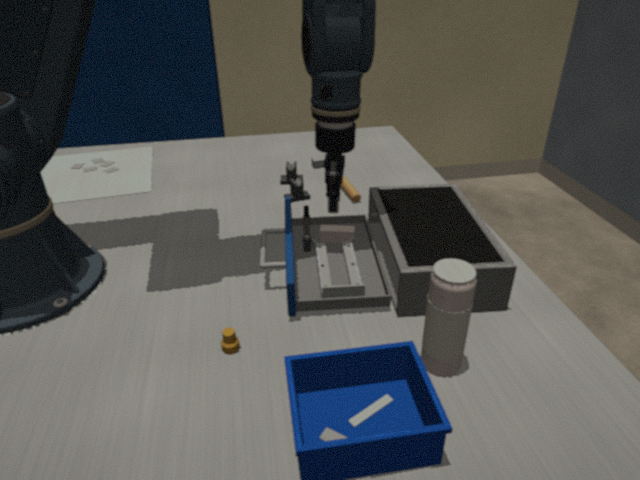

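Call:
{"method": "move_arm", "body": {"series": [{"dx": 0.16,"dy": -0.22,"dz": 0,"ax": 0,"ay": -0.19,"az": -0.13,"fingers": 0.5},{"dx": 0,"dy": 0,"dz": -0.6,"ax": 0,"ay": 0,"az": 0,"fingers": 0.5},{"dx": 0,"dy": 0,"dz": -0.6,"ax": 0,"ay": 0,"az": 0,"fingers": 0.5},{"dx": 0,"dy": 0,"dz": -0.5,"ax": 0,"ay": 0,"az": 0,"fingers": 0.5},{"dx": 0,"dy": 0,"dz": 0,"ax": 0,"ay": 0,"az": 0,"fingers": 0.5}]}}

```text
t: 9.1
tcp_pos: [0.6039, 0.0194, 0.0519]
eef_rot: [-1.19, 1.557, 0.11]
wrist_force: [-0.8, -0.4, 0.1]
grip_width: 0.043
```

```bash
python3 -c "
from h import *
to(.5984,.0192,.029,1.30);cam('side','s5')"
```

```text
t 9.1 tcp [0.6039 0.0194 0.0519] C [-0.0728  0.078 ] jaw 1.2994 F [-0.8 -0.4  0.1] w 0.043 q6 0.3
delta units [-0.18 -0.01 -0.76] turn units [-0.02  0.17  0.01]
```

Call:
{"method": "move_arm", "body": {"series": [{"dx": -0.1,"dy": 0,"dz": -0.4,"ax": 0,"ay": 0.1,"az": 0,"fingers": 0.5},{"dx": 0,"dy": 0,"dz": -0.3,"ax": 0,"ay": 0,"az": 0,"fingers": 0.5},{"dx": 0,"dy": 0,"dz": -0.1,"ax": 0,"ay": 0,"az": 0,"fingers": 0.5},{"dx": 0,"dy": 0,"dz": 0,"ax": 0,"ay": 0,"az": 0,"fingers": 0.1},{"dx": 0,"dy": 0,"dz": 0,"ax": 0,"ay": 0,"az": 0,"fingers": 0.1},{"dx": 0,"dy": 0,"dz": 0,"ax": 0,"ay": 0,"az": 0,"fingers": 0.1},{"dx": 0,"dy": 0,"dz": 0,"ax": 0,"ay": 0,"az": 0,"fingers": 0.1}], "squeeze": 40}}

```text
t: 9.85
tcp_pos: [0.6037, 0.0193, 0.0309]
eef_rot: [-1.158, 1.559, 0.141]
wrist_force: [1.5, -0.6, -0.9]
grip_width: 0.0239
```

```bash
python3 -c "
from h import *
to(.5335,-.4165,.18,1.30);cam('side','s5')"
```

```text
t 9.85 tcp [0.6037 0.0193 0.0309] C [-0.073   0.0779] jaw 1.2989 F [ 1.5 -0.6 -0.9] w 0.0239 q6 0.3
delta units [ -2.34 -14.53   4.97] turn units [-0.02  0.14  0.01]
```

View pics/s5.png

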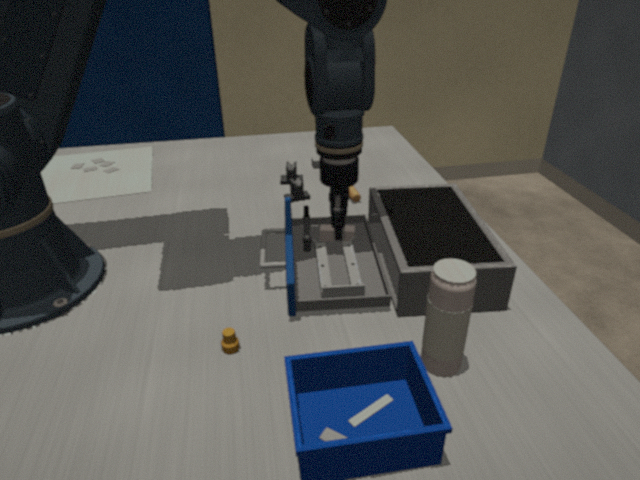

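Call:
{"method": "move_arm", "body": {"series": [{"dx": 0,"dy": 0,"dz": 0.4,"ax": 0,"ay": 0,"az": 0,"fingers": 0.1},{"dx": 0,"dy": 0,"dz": 0.8,"ax": 0,"ay": 0,"az": 0,"fingers": 0.1},{"dx": 0,"dy": 0,"dz": 1,"ax": 0,"ay": 0,"az": 0,"fingers": 0.1},{"dx": 0,"dy": 0,"dz": 1,"ax": 0,"ay": 0,"az": 0,"fingers": 0.1},{"dx": 0,"dy": 0,"dz": 1,"ax": 0,"ay": 0,"az": 0,"fingers": 0.1},{"dx": -0.3,"dy": -0.5,"dz": 1,"ax": 0,"ay": 0,"az": 0,"fingers": 0.1},{"dx": -0.4,"dy": -0.8,"dz": 1,"ax": 0,"ay": 0,"az": 0,"fingers": 0.1},{"dx": -0.4,"dy": -1,"dz": 0.5,"ax": 0,"ay": 0,"az": 0,"fingers": 0.1},{"dx": -0.4,"dy": -1,"dz": 0,"ax": 0,"ay": 0,"az": 0,"fingers": 0.1},{"dx": -0.4,"dy": -1,"dz": 0,"ax": 0,"ay": 0,"az": 0,"fingers": 0.1},{"dx": -0.3,"dy": -1,"dz": 0,"ax": 0,"ay": 0,"az": 0,"fingers": 0.1},{"dx": 0,"dy": -1,"dz": 0,"ax": 0,"ay": 0,"az": 0,"fingers": 0.1},{"dx": 0,"dy": -1,"dz": 0,"ax": 0,"ay": 0,"az": 0,"fingers": 0.1},{"dx": 0,"dy": -1,"dz": 0,"ax": 0,"ay": 0,"az": 0,"fingers": 0.1},{"dx": 0,"dy": -1,"dz": 0,"ax": 0,"ay": 0,"az": 0,"fingers": 0.1},{"dx": 0,"dy": -1,"dz": 0,"ax": 0,"ay": 0,"az": 0,"fingers": 0.1}]}}

```text
t: 11.5
tcp_pos: [0.5309, -0.2974, 0.257]
eef_rot: [-1.386, 1.548, -0.081]
wrist_force: [0.6, -0.0, -1.1]
grip_width: 0.024
```

```bash
python3 -c "
from h import *
to(.5335,-.4165,.09,1.57)"
```

```text
t 11.5 tcp [ 0.5309 -0.2974  0.257 ] C [-0.1113 -0.2449] jaw 1.3048 F [ 0.6 -0.  -1.1] w 0.024 q6 -0.25
delta units [ 0.09 -3.97 -5.57] turn units [-0.01  0.29  3.32]
```

Call:
{"method": "move_arm", "body": {"series": [{"dx": 0,"dy": -1,"dz": 0,"ax": 0,"ay": 0.1,"az": 0.8,"fingers": 0.1},{"dx": 0,"dy": -1,"dz": 0,"ax": 0,"ay": 0.1,"az": 0.8,"fingers": 0.1},{"dx": 0.05,"dy": -1,"dz": 0,"ax": 0,"ay": 0.1,"az": 0.8,"fingers": 0.1},{"dx": 0.05,"dy": -0.8,"dz": 0,"ax": 0,"ay": 0,"az": 0.8,"fingers": 0.1},{"dx": 0,"dy": 0,"dz": -0.6,"ax": 0,"ay": 0,"az": 0,"fingers": 0.1},{"dx": 0,"dy": 0,"dz": -0.8,"ax": 0,"ay": 0,"az": 0,"fingers": 0.1},{"dx": 0,"dy": 0,"dz": -0.8,"ax": 0,"ay": 0,"az": 0,"fingers": 0.1}]}}

```text
t: 12.2
tcp_pos: [0.5324, -0.4215, 0.199]
eef_rot: [-2.334, 1.561, -0.767]
wrist_force: [-0.1, -0.1, -0.9]
grip_width: 0.0243
```

```bash
python3 -c "
from h import *
to(.5335,-.4165,.05,1.57)"
```

```text
t 12.2 tcp [ 0.5324 -0.4215  0.199 ] C [-0.0964 -0.368 ] jaw 1.5668 F [-0.1 -0.1 -0.9] w 0.0243 q6 -0.67
delta units [ 0.04  0.17 -4.97] turn units [0.08 0.08 0.04]
```

Call:
{"method": "move_arm", "body": {"series": [{"dx": 0.04,"dy": 0.17,"dz": -0.8,"ax": 0,"ay": 0,"az": 0,"fingers": 0.1},{"dx": 0,"dy": 0,"dz": -0.8,"ax": 0,"ay": 0,"az": 0,"fingers": 0.1},{"dx": 0,"dy": 0,"dz": -0.8,"ax": 0,"ay": 0,"az": 0,"fingers": 0.1},{"dx": 0,"dy": 0,"dz": -0.8,"ax": 0,"ay": 0,"az": 0,"fingers": 0.1},{"dx": 0,"dy": 0,"dz": -0.8,"ax": 0,"ay": 0,"az": 0,"fingers": 0.1},{"dx": 0,"dy": 0,"dz": -0.5,"ax": 0,"ay": 0,"az": 0,"fingers": 0.1},{"dx": 0,"dy": 0,"dz": 0,"ax": 0,"ay": 0,"az": 0,"fingers": 0.1},{"dx": 0,"dy": 0,"dz": 0,"ax": 0,"ay": 0,"az": 0,"fingers": 0.5},{"dx": 0,"dy": 0,"dz": 0,"ax": 0,"ay": 0,"az": 0,"fingers": 0.5},{"dx": 0,"dy": 0,"dz": 0,"ax": 0,"ay": 0,"az": 0,"fingers": 0.5},{"dx": 0,"dy": 0,"dz": 0.5,"ax": 0,"ay": 0,"az": 0,"fingers": 0.5},{"dx": 0,"dy": 0,"dz": 1,"ax": 0,"ay": 0,"az": 0,"fingers": 0.5},{"dx": 0,"dy": 0,"dz": 1,"ax": 0,"ay": 0,"az": 0,"fingers": 0.5},{"dx": 0,"dy": 0,"dz": 1,"ax": 0,"ay": 0,"az": 0,"fingers": 0.6},{"dx": 0,"dy": 0,"dz": 1,"ax": 0,"ay": 0,"az": 0,"fingers": 0.6},{"dx": 0,"dy": 0,"dz": 1,"ax": 0,"ay": 0,"az": 0,"fingers": 0.6},{"dx": -0.5,"dy": 0.5,"dz": 0.8,"ax": 0,"ay": 0,"az": 0,"fingers": 0.6}]}}

```text
t: 13.9
tcp_pos: [0.5176, -0.4011, 0.265]
eef_rot: [-2.3, 1.556, -0.734]
wrist_force: [-0.3, -0.5, 0.0]
grip_width: 0.0512
```

```bash
python3 - <<'E'
from h import *
st();cam('side','s6');d=cam('top','t6')
E
```

```text
t 13.9 tcp [ 0.5176 -0.4011  0.265 ] C [-0.1133 -0.3493] jaw 1.566 F [-0.3 -0.5  0. ] w 0.0512 q6 -0.65
```

View pics/s6.png

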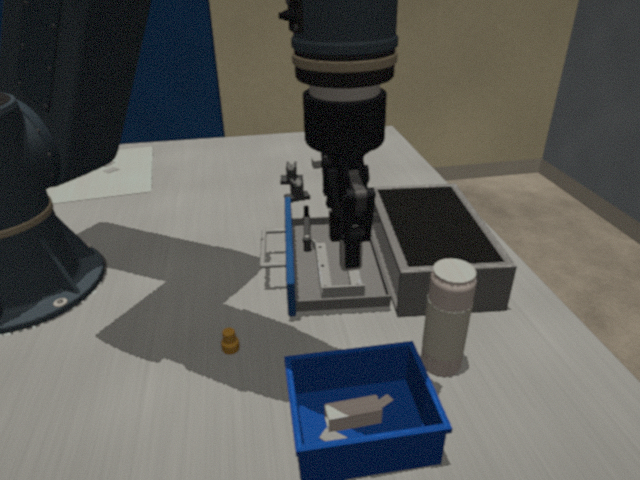

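View pics/t6.png

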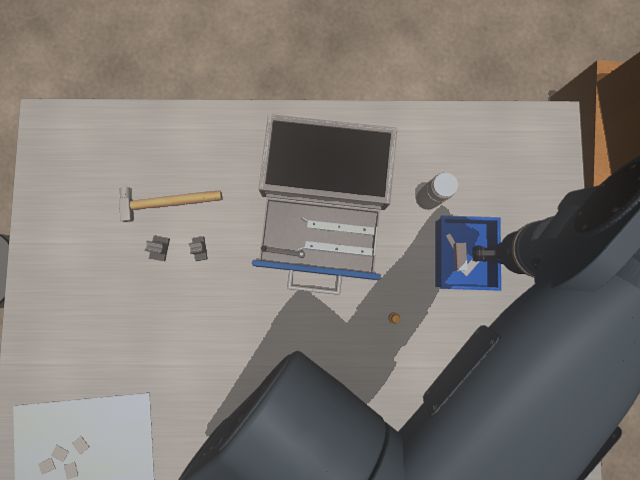

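```bash
python3 - <<'E'
from h import *
d=cam('top','t7')
im=cv2.imread('pics/t7.png')
cv2.imwrite('pics/z7.png',cv2.resize(im[225:270,130:220],None,fx=8,fy=8,interpolation=cv2.INTER_CUBIC))
def z(u,v,h): return px2w(d,130+(u+.5)/8-.5,225+(v+.5)/8-.5,h)
for n,w in[('A',[(135,125),(262,145),(250,222),(116,207)]),('B',[(472,148),(577,138),(579,220),(483,232)])]:
    P=[z(*a,.05) for a in w];c=sum(P)/4;a=(P[0]+P[3]-P[1]-P[2])/2;b=(P[0]+P[1]-P[2]-P[3])/2
    print(n,c.round(4),'len',np.linalg.norm(a[:2]),'ang',np.arctan2(a[1],a[0])-np.pi/2,'wid',np.linalg.norm(b),np.arctan2(b[1],b[0]))
for n,w in[('A',[(187,82),(308,102),(280,288),(150,270)]),('B',[(498,100),(590,92),(615,278),(530,290)])]:
    P=[z(*a,.012) for a in w];c=sum(P)/4;a=(P[0]+P[3]-P[1]-P[2])/2;b=(P[0]+P[1]-P[2]-P[3])/2
    print(n,c.round(4),'len',np.linalg.norm(a[:2]),'ang',np.arctan2(a[1],a[0])-np.pi/2,'wid',np.linalg.norm(b),np.arctan2(b[1],b[0]))
E
```

```text
A [0.5475 0.3547 0.05  ] len 0.04102579208236587 ang -0.12752908013444397 wid 0.024986899543339988 -0.1494786035778925
B [0.545  0.2502 0.05  ] len 0.031215873052879883 ang 0.11489300157428772 wid 0.02589480998924241 0.11142099460858056
A [0.5473 0.3549 0.012 ] len 0.04088077290786707 ang -0.14430785453093864 wid 0.06054004418890285 -0.13008369483675555
B [0.5464 0.2501 0.012 ] len 0.02842129881010987 ang 0.1182860938666086 wid 0.0612220135959355 0.18219995432160316
```

View pics/z7.png

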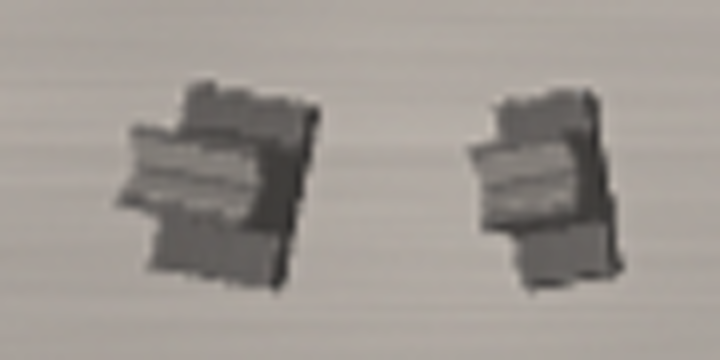

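Offcut is in the bin (side view about (355,412)). Only two dies are present: a 40 mm one at (0.5475, 0.355) and a 30 mm one at (0.5455, 0.250). Next I go to the 30 mm die.

Call:
{"method": "move_arm", "body": {"series": [{"dx": 0,"dy": 0.6,"dz": 0,"ax": 0,"ay": 0,"az": -0.8,"fingers": 0.7},{"dx": 0,"dy": 1,"dz": 0,"ax": 0,"ay": 0,"az": -0.8,"fingers": 0.7},{"dx": 0,"dy": 1,"dz": 0,"ax": 0,"ay": 0,"az": -0.8,"fingers": 0.7},{"dx": 0,"dy": 1,"dz": 0,"ax": 0,"ay": 0,"az": -0.8,"fingers": 0.7},{"dx": 0,"dy": 1,"dz": 0,"ax": 0,"ay": 0,"az": -0.8,"fingers": 0.7},{"dx": 0,"dy": 1,"dz": 0,"ax": 0,"ay": 0,"az": -0.8,"fingers": 0.7},{"dx": 0,"dy": 1,"dz": 0,"ax": 0,"ay": 0,"az": -0.8,"fingers": 0.7},{"dx": 0,"dy": 1,"dz": 0,"ax": 0,"ay": 0,"az": -0.8,"fingers": 0.7},{"dx": 0,"dy": 1,"dz": 0,"ax": 0,"ay": 0,"az": -0.8,"fingers": 0.7},{"dx": 0,"dy": 1,"dz": 0,"ax": 0,"ay": 0,"az": -0.8,"fingers": 0.7},{"dx": 0,"dy": 1,"dz": 0,"ax": 0,"ay": 0,"az": -0.8,"fingers": 0.7},{"dx": 0,"dy": 1,"dz": 0,"ax": 0,"ay": 0,"az": -0.8,"fingers": 0.7},{"dx": 0,"dy": 1,"dz": 0,"ax": 0,"ay": 0,"az": -0.8,"fingers": 0.7},{"dx": 0,"dy": 1,"dz": 0,"ax": 0,"ay": 0,"az": -0.8,"fingers": 0.7},{"dx": 0,"dy": 1,"dz": 0,"ax": 0,"ay": 0,"az": -0.8,"fingers": 0.7},{"dx": 0,"dy": 1,"dz": 0,"ax": 0,"ay": 0,"az": -0.8,"fingers": 0.7},{"dx": 0,"dy": 1,"dz": 0,"ax": 0,"ay": 0,"az": -0.8,"fingers": 0.7},{"dx": 0,"dy": 1,"dz": 0,"ax": 0,"ay": 0,"az": -0.8,"fingers": 0.7},{"dx": 0,"dy": 1,"dz": 0,"ax": 0,"ay": 0,"az": -0.8,"fingers": 0.7}]}}

```text
t: 15.95
tcp_pos: [0.514, 0.1752, 0.2588]
eef_rot: [-2.643, 1.553, -2.348]
wrist_force: [0.1, 0.2, 0.1]
grip_width: 0.0601
```

```bash
python3 -c "
from h import *
to(.5455,.250,.1,.125)"
```

```text
t 15.95 tcp [0.514  0.1752 0.2588] C [-0.179   0.2232] jaw 0.2947 F [0.1 0.2 0.1] w 0.0601 q6 1.61
delta units [ 1.05  2.49 -5.29] turn units [ 0.14 -0.17 -2.12]
```

Call:
{"method": "move_arm", "body": {"series": [{"dx": 0.4,"dy": 0.8,"dz": 0,"ax": 0.05,"ay": -0.06,"az": -0.7,"fingers": 0.7},{"dx": 0.4,"dy": 0.8,"dz": -0.5,"ax": 0.05,"ay": -0.06,"az": -0.7,"fingers": 0.7},{"dx": 0.4,"dy": 0.8,"dz": -0.8,"ax": 0,"ay": 0,"az": -0.7,"fingers": 0.7},{"dx": 0,"dy": 0,"dz": -1,"ax": 0,"ay": 0,"az": 0,"fingers": 0.7},{"dx": 0,"dy": 0,"dz": -1,"ax": 0,"ay": 0,"az": 0,"fingers": 0.7},{"dx": 0,"dy": 0,"dz": -1,"ax": 0,"ay": 0,"az": 0,"fingers": 0.7},{"dx": 0,"dy": 0,"dz": 0,"ax": 0,"ay": 0,"az": 0,"fingers": 0.7}]}}

```text
t: 16.65
tcp_pos: [0.5504, 0.255, 0.1224]
eef_rot: [-2.67, 1.565, -2.548]
wrist_force: [-0.1, 0.8, 1.3]
grip_width: 0.0598
```

```bash
python3 - <<'E'
from h import *
to(.5455,.250,.1,.125)
E
```

```text
t 16.65 tcp [0.5504 0.255  0.1224] C [-0.1514  0.3064] jaw 0.122 F [-0.1  0.8  1.3] w 0.0598 q6 1.88
delta units [-0.16 -0.17 -0.75] turn units [ 0.04 -0.06  0.04]
```

Call:
{"method": "move_arm", "body": {"series": [{"dx": -0.16,"dy": -0.17,"dz": -0.8,"ax": 0.04,"ay": -0.06,"az": 0.04,"fingers": 0.7},{"dx": 0,"dy": 0,"dz": 0,"ax": 0,"ay": 0,"az": 0,"fingers": 0.7}]}}

```text
t: 16.85
tcp_pos: [0.5458, 0.2498, 0.0991]
eef_rot: [-2.546, 1.57, -2.421]
wrist_force: [0.1, 1.2, -0.1]
grip_width: 0.0597
```

```bash
python3 - <<'E'
from h import *
to(.5455,.250,.035,.125)
cam('side','s8');im=cv2.imread('pics/s8.png')
cv2.imwrite('pics/z8.png',cv2.resize(im[120:240,240:400],None,fx=5,fy=5,interpolation=cv2.INTER_CUBIC))
E
```

```text
t 16.85 tcp [0.5458 0.2498 0.0991] C [-0.1554  0.3008] jaw 0.1253 F [ 0.1  1.2 -0.1] w 0.0597 q6 1.87
delta units [-0.01  0.01 -2.14] turn units [ 0. -0. -0.]
```

View pics/z8.png

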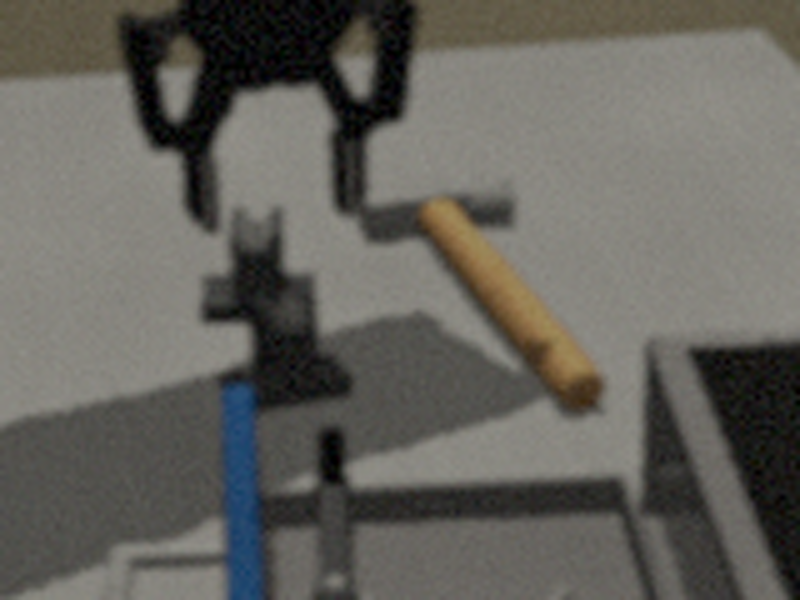

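Call:
{"method": "move_arm", "body": {"series": [{"dx": 0,"dy": 0,"dz": -0.7,"ax": 0,"ay": 0,"az": 0,"fingers": 0.7},{"dx": 0,"dy": 0,"dz": -0.7,"ax": 0,"ay": 0,"az": 0,"fingers": 0.7},{"dx": 0,"dy": 0,"dz": -0.6,"ax": 0,"ay": 0,"az": 0,"fingers": 0.7},{"dx": 0,"dy": 0,"dz": -0.2,"ax": 0,"ay": 0,"az": 0,"fingers": 0.7},{"dx": 0,"dy": 0,"dz": 0,"ax": 0,"ay": 0,"az": 0,"fingers": 0.7}]}}

```text
t: 17.4
tcp_pos: [0.555, 0.2543, 0.046]
eef_rot: [0.304, 1.553, 0.429]
wrist_force: [-1.5, 0.1, -0.1]
grip_width: 0.0597
```

```bash
python3 - <<'E'
from h import *
to(.5455,.250,.035,.125)
E
```

```text
t 17.4 tcp [0.555  0.2543 0.046 ] C [-0.1468  0.3062] jaw 0.1243 F [-1.5  0.1 -0.1] w 0.0597 q6 1.88
delta units [-0.32 -0.14 -0.37] turn units [-0.09  0.21  0.01]
```

Call:
{"method": "move_arm", "body": {"series": [{"dx": -0.32,"dy": -0.14,"dz": -0.3,"ax": -0.09,"ay": 0.21,"az": 0,"fingers": 0.7},{"dx": 0,"dy": 0,"dz": 0,"ax": 0,"ay": 0,"az": 0,"fingers": 0.7}]}}

```text
t: 17.6
tcp_pos: [0.5462, 0.2505, 0.0392]
eef_rot: [0.617, 1.569, 0.741]
wrist_force: [-0.3, 0.0, -0.7]
grip_width: 0.0601
```

```bash
python3 - <<'E'
from h import *
to(.5455,.250,.035,.125)
E
```

```text
t 17.6 tcp [0.5462 0.2505 0.0392] C [-0.1551  0.3015] jaw 0.1243 F [-0.3  0.  -0.7] w 0.0601 q6 1.88
delta units [-0.02 -0.02 -0.14] turn units [-0.01  0.01  0.01]
```

Call:
{"method": "move_arm", "body": {"series": [{"dx": -0.02,"dy": -0.02,"dz": -0.16,"ax": 0,"ay": 0,"az": 0,"fingers": 0.7},{"dx": 0,"dy": 0,"dz": 0,"ax": 0,"ay": 0,"az": 0,"fingers": 0.1},{"dx": 0,"dy": 0,"dz": 0,"ax": 0,"ay": 0,"az": 0,"fingers": 0.1},{"dx": 0,"dy": 0,"dz": 0,"ax": 0,"ay": 0,"az": 0,"fingers": 0.1},{"dx": 0,"dy": 0,"dz": 0,"ax": 0,"ay": 0,"az": 0,"fingers": 0.1},{"dx": 0,"dy": 0,"dz": 0,"ax": 0,"ay": 0,"az": 0,"fingers": 0.1}], "squeeze": 60}}

```text
t: 18.2
tcp_pos: [0.5463, 0.2502, 0.0358]
eef_rot: [0.44, 1.567, 0.564]
wrist_force: [-0.3, -0.0, -0.2]
grip_width: 0.0252
```

```bash
python3 - <<'E'
from h import *
to(*c2w(-.09,.0885),.15,YAW)
E
```

```text
t 18.2 tcp [0.5463 0.2502 0.0358] C [-0.155   0.3012] jaw 0.1242 F [-0.3 -0.  -0.2] w 0.0252 q6 1.88
delta units [ 1.39 -7.28  3.81] turn units [-0.02  0.04 -2.9 ]
```

Call:
{"method": "move_arm", "body": {"series": [{"dx": 0,"dy": 0,"dz": 0.5,"ax": 0,"ay": 0,"az": 0,"fingers": 0.1},{"dx": 0,"dy": 0,"dz": 0.9,"ax": 0,"ay": 0,"az": 0,"fingers": 0.1},{"dx": 0,"dy": 0,"dz": 1,"ax": 0,"ay": 0,"az": 0,"fingers": 0.1},{"dx": 0,"dy": 0,"dz": 1,"ax": 0,"ay": 0,"az": 0,"fingers": 0.1},{"dx": 0.1,"dy": -0.5,"dz": 0.4,"ax": 0,"ay": 0,"az": -0.2,"fingers": 0.1},{"dx": 0.18,"dy": -0.9,"dz": 0,"ax": 0,"ay": 0,"az": -0.4,"fingers": 0.1},{"dx": 0.18,"dy": -0.9,"dz": 0,"ax": 0,"ay": 0,"az": -0.4,"fingers": 0.1},{"dx": 0.18,"dy": -0.9,"dz": 0,"ax": 0,"ay": 0,"az": -0.4,"fingers": 0.1},{"dx": 0.18,"dy": -0.9,"dz": 0,"ax": 0,"ay": 0,"az": -0.4,"fingers": 0.1},{"dx": 0.18,"dy": -0.9,"dz": 0,"ax": 0,"ay": 0,"az": -0.4,"fingers": 0.1},{"dx": 0.18,"dy": -0.9,"dz": 0,"ax": 0,"ay": 0,"az": -0.4,"fingers": 0.1},{"dx": 0.18,"dy": -0.6,"dz": 0,"ax": 0,"ay": 0,"az": -0.3,"fingers": 0.1},{"dx": 0,"dy": 0,"dz": 0,"ax": 0,"ay": 0,"az": 0,"fingers": 0.1}]}}

```text
t: 19.5
tcp_pos: [0.5829, 0.0406, 0.1466]
eef_rot: [-2.777, 1.562, -2.9]
wrist_force: [0.5, 0.3, -3.7]
grip_width: 0.0251
```

```bash
python3 - <<'E'
from h import *
to(*c2w(-.09,.0885),.1,YAW)
E
```

```text
t 19.5 tcp [0.5829 0.0406 0.1466] C [-0.096   0.0968] jaw -0.1221 F [ 0.5  0.3 -3.7] w 0.0251 q6 1.76
delta units [ 0.17 -0.3  -1.55] turn units [ 0.03 -0.11  0.18]
```

Call:
{"method": "move_arm", "body": {"series": [{"dx": 0.15,"dy": -0.3,"dz": 0,"ax": 0.03,"ay": -0.11,"az": 0.18,"fingers": 0.1},{"dx": 0,"dy": 0,"dz": -0.5,"ax": 0,"ay": 0,"az": 0,"fingers": 0.1},{"dx": -0.03,"dy": 0,"dz": -0.5,"ax": 0,"ay": 0.03,"az": 0,"fingers": 0.1},{"dx": -0.03,"dy": 0,"dz": -0.5,"ax": 0,"ay": 0.03,"az": 0,"fingers": 0.1},{"dx": -0.03,"dy": 0,"dz": -0.3,"ax": 0,"ay": 0.03,"az": 0,"fingers": 0.1},{"dx": 0,"dy": 0,"dz": 0,"ax": 0,"ay": 0,"az": 0,"fingers": 0.1}]}}

```text
t: 20.1
tcp_pos: [0.5822, 0.0292, 0.0875]
eef_rot: [-3.039, 1.559, 3.135]
wrist_force: [-0.6, 0.0, -4.2]
grip_width: 0.0249
```

```bash
python3 - <<'E'
from h import *
to(*c2w(-.09,.0885),.053,YAW)
d=cam('top','t9');im=cv2.imread('pics/t9.png')
cv2.imwrite('pics/z9.png',cv2.resize(im[180:280,240:390],None,fx=5,fy=5,interpolation=cv2.INTER_CUBIC))
d=cam('side','s9');im=cv2.imread('pics/s9.png')
cv2.imwrite('pics/zs9.png',cv2.resize(im[190:310,250:410],None,fx=5,fy=5,interpolation=cv2.INTER_CUBIC))
E
```

```text
t 20.1 tcp [0.5822 0.0292 0.0875] C [-0.0955  0.0854] jaw -0.1095 F [-0.6  0.  -4.2] w 0.0249 q6 1.73
delta units [ 0.19  0.08 -1.15] turn units [-0.   -0.15  0.02]
```

View pics/zs9.png

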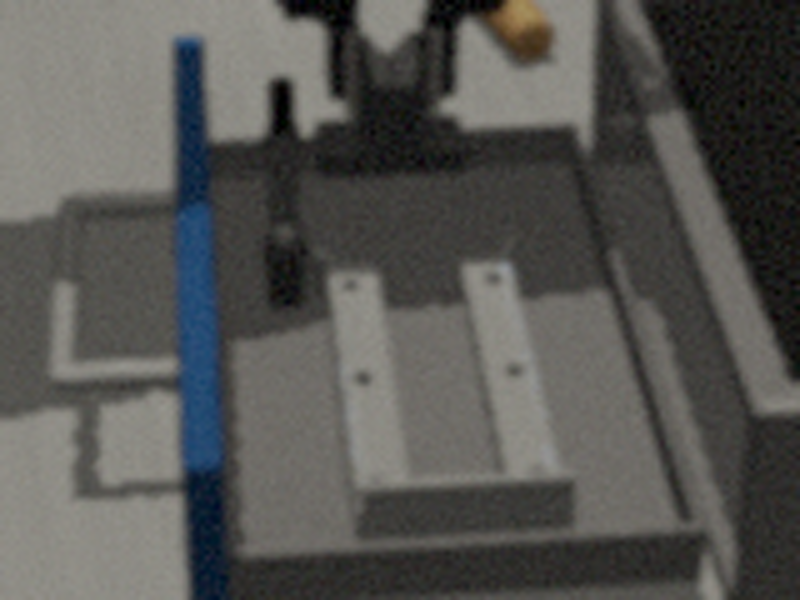

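View pics/z9.png

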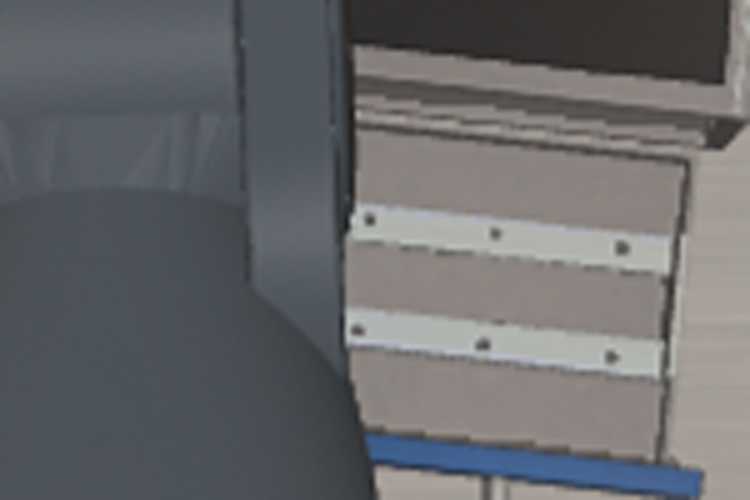

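Call:
{"method": "move_arm", "body": {"series": [{"dx": 0.19,"dy": 0.08,"dz": 0,"ax": 0,"ay": -0.15,"az": 0.02,"fingers": 0.1},{"dx": 0,"dy": 0,"dz": -0.4,"ax": 0,"ay": 0,"az": 0,"fingers": 0.1},{"dx": 0,"dy": 0,"dz": -0.4,"ax": 0,"ay": 0,"az": 0,"fingers": 0.1},{"dx": 0,"dy": 0,"dz": 0,"ax": 0,"ay": 0,"az": 0,"fingers": 0.1}]}}

```text
t: 20.6
tcp_pos: [0.5906, 0.0322, 0.0649]
eef_rot: [0.167, 1.564, 0.059]
wrist_force: [-0.8, -0.0, -3.6]
grip_width: 0.0247
```

```bash
python3 - <<'E'
from h import *
to(*c2w(-.09,.0885),.053,YAW)
E
```

```text
t 20.6 tcp [0.5906 0.0322 0.0649] C [-0.0874  0.0893] jaw -0.1074 F [-0.8 -0.  -3.6] w 0.0247 q6 1.73
delta units [-0.09 -0.02 -0.4 ] turn units [-0.01  0.09 -0.01]
```

Call:
{"method": "move_arm", "body": {"series": [{"dx": -0.09,"dy": -0.02,"dz": -0.2,"ax": 0,"ay": 0.09,"az": 0,"fingers": 0.1},{"dx": 0,"dy": 0,"dz": -0.15,"ax": 0,"ay": 0,"az": 0,"fingers": 0.1},{"dx": 0,"dy": 0,"dz": 0,"ax": 0,"ay": 0,"az": 0,"fingers": 0.1}]}}

```text
t: 20.9
tcp_pos: [0.5873, 0.0315, 0.053]
eef_rot: [3.053, 1.569, 2.945]
wrist_force: [0.1, -0.3, -3.6]
grip_width: 0.0249
```

```bash
python3 - <<'E'
from h import *
to(*c2w(-.09,.0885),.053,YAW)
d=cam('side','s10');im=cv2.imread('pics/s10.png')
cv2.imwrite('pics/zs10.png',cv2.resize(im[190:310,250:410],None,fx=5,fy=5,interpolation=cv2.INTER_CUBIC))
E
```

```text
t 20.9 tcp [0.5873 0.0315 0.053 ] C [-0.0907  0.0882] jaw -0.1074 F [ 0.1 -0.3 -3.6] w 0.0249 q6 1.73
delta units [ 0.02  0.01 -0.  ] turn units [-0.   -0.02 -0.01]
```

View pics/zs10.png

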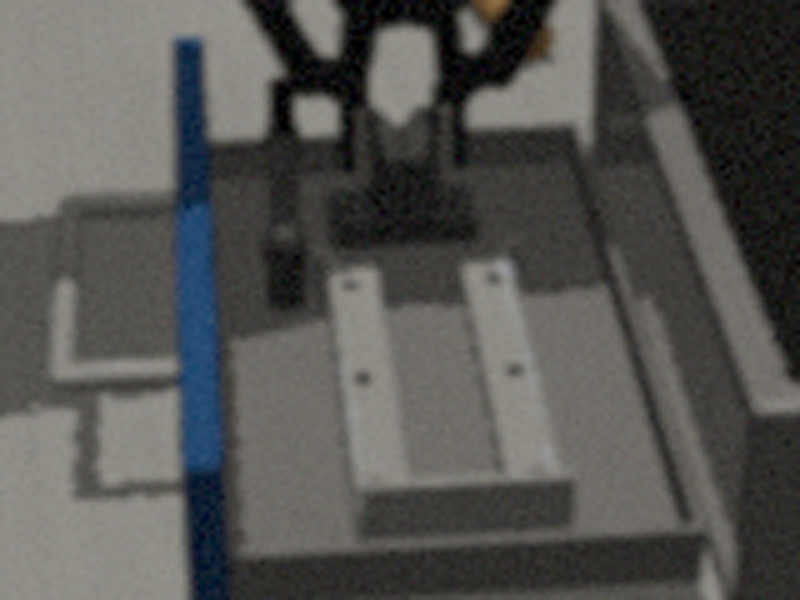

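Call:
{"method": "move_arm", "body": {"series": [{"dx": -0.02,"dy": -0.3,"dz": -0.02,"ax": 0,"ay": -0.02,"az": 0,"fingers": 0.1},{"dx": -0.04,"dy": -0.4,"dz": 0,"ax": 0,"ay": 0,"az": 0,"fingers": 0.1},{"dx": -0.04,"dy": -0.4,"dz": 0,"ax": 0,"ay": 0,"az": 0,"fingers": 0.1},{"dx": 0,"dy": 0,"dz": 0,"ax": 0,"ay": 0,"az": 0,"fingers": 0.1}]}}

```text
t: 21.35
tcp_pos: [0.5845, -0.0049, 0.0534]
eef_rot: [0.037, 1.569, -0.07]
wrist_force: [0.5, -0.2, -3.9]
grip_width: 0.0249
```

```bash
python3 - <<'E'
from h import *
to(*c2w(-.09,-.09),.053,YAW)
E
```

```text
t 21.35 tcp [ 0.5845 -0.0049  0.0534] C [-0.0895  0.0517] jaw -0.1073 F [ 0.5 -0.2 -3.9] w 0.0249 q6 1.67
delta units [-0.53 -4.7  -0.01] turn units [ 0.    0.02 -0.01]
```

Call:
{"method": "move_arm", "body": {"series": [{"dx": -0.04,"dy": -0.3,"dz": 0,"ax": 0,"ay": 0,"az": 0,"fingers": 0.1},{"dx": -0.03,"dy": -0.3,"dz": 0,"ax": 0,"ay": 0,"az": 0,"fingers": 0.1},{"dx": -0.03,"dy": -0.3,"dz": 0,"ax": 0,"ay": 0,"az": 0,"fingers": 0.1},{"dx": -0.03,"dy": -0.3,"dz": 0,"ax": 0,"ay": 0,"az": 0,"fingers": 0.1}]}}

```text
t: 21.75
tcp_pos: [0.5804, -0.044, 0.0537]
eef_rot: [0.114, 1.569, 0.006]
wrist_force: [-1.1, 0.1, -3.9]
grip_width: 0.025
```

```bash
python3 - <<'E'
from h import *
to(*c2w(-.09,-.09),.053,YAW)
E
```

```text
t 21.75 tcp [ 0.5804 -0.044   0.0537] C [-0.0894  0.0124] jaw -0.1075 F [-1.1  0.1 -3.9] w 0.025 q6 1.6
delta units [-0.39 -3.39 -0.02] turn units [-0.    0.02 -0.01]
```

Call:
{"method": "move_arm", "body": {"series": [{"dx": -0.05,"dy": -0.4,"dz": -0.02,"ax": 0,"ay": 0,"az": 0,"fingers": 0.1},{"dx": -0.05,"dy": -0.4,"dz": 0,"ax": 0,"ay": 0,"az": 0,"fingers": 0.1},{"dx": -0.05,"dy": -0.4,"dz": 0,"ax": 0,"ay": 0,"az": 0,"fingers": 0.1},{"dx": -0.05,"dy": -0.4,"dz": 0,"ax": 0,"ay": 0,"az": 0,"fingers": 0.1},{"dx": -0.05,"dy": -0.4,"dz": 0,"ax": 0,"ay": 0,"az": 0,"fingers": 0.1},{"dx": -0.04,"dy": -0.4,"dz": 0,"ax": 0,"ay": 0,"az": 0,"fingers": 0.1},{"dx": -0.04,"dy": -0.4,"dz": 0,"ax": 0,"ay": 0,"az": 0,"fingers": 0.1},{"dx": 0,"dy": 0,"dz": 0,"ax": 0,"ay": 0,"az": 0,"fingers": 0.1}]}}

```text
t: 22.55
tcp_pos: [0.5694, -0.1376, 0.0532]
eef_rot: [-0.09, 1.568, -0.2]
wrist_force: [0.7, -1.6, -3.9]
grip_width: 0.0248
```

```bash
python3 - <<'E'
from h import *
to(*c2w(-.09,-.09),.053,YAW)
d=cam('side','s11');im=cv2.imread('pics/s11.png')
cv2.imwrite('pics/zs11.png',cv2.resize(im[190:310,250:410],None,fx=5,fy=5,interpolation=cv2.INTER_CUBIC))
E
```

```text
t 22.55 tcp [ 0.5694 -0.1376  0.0532] C [-0.0902 -0.0818] jaw -0.1092 F [ 0.7 -1.6 -3.9] w 0.0248 q6 1.44
delta units [-0.02 -0.27 -0.01] turn units [0.01 0.03 0.01]
```

View pics/zs11.png

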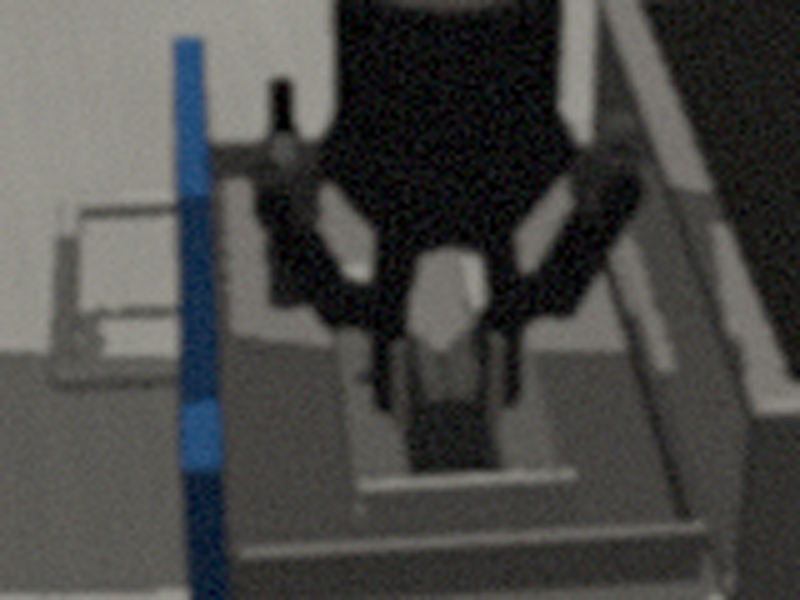

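Call:
{"method": "move_arm", "body": {"series": [{"dx": -0.03,"dy": -0.3,"dz": -0.03,"ax": 0,"ay": 0,"az": 0,"fingers": 0.1},{"dx": 0,"dy": 0,"dz": -0.03,"ax": 0,"ay": 0,"az": 0,"fingers": 0.1},{"dx": 0,"dy": 0,"dz": 0,"ax": 0,"ay": 0,"az": 0,"fingers": 0.55},{"dx": 0,"dy": 0,"dz": 0,"ax": 0,"ay": 0,"az": 0,"fingers": 0.55},{"dx": 0,"dy": 0,"dz": 0,"ax": 0,"ay": 0,"az": 0,"fingers": 0.55},{"dx": 0,"dy": 0,"dz": 0.4,"ax": 0,"ay": 0,"az": 0,"fingers": 0.55},{"dx": 0,"dy": 0,"dz": 0.8,"ax": 0,"ay": 0,"az": 0,"fingers": 0.55},{"dx": 0,"dy": 0,"dz": 1,"ax": 0,"ay": 0,"az": 0,"fingers": 0.6},{"dx": 0,"dy": 0.5,"dz": 1,"ax": 0,"ay": 0,"az": 0,"fingers": 0.7},{"dx": 0,"dy": 1,"dz": 1,"ax": 0,"ay": 0,"az": 0,"fingers": 0.7},{"dx": 0,"dy": 1,"dz": 0.8,"ax": 0,"ay": 0,"az": 0,"fingers": 0.7},{"dx": 0,"dy": 1,"dz": 0,"ax": 0,"ay": 0,"az": 0,"fingers": 0.7},{"dx": 0,"dy": 1,"dz": 0,"ax": 0,"ay": 0,"az": 0,"fingers": 0.7},{"dx": 0,"dy": 1,"dz": 0,"ax": 0,"ay": 0,"az": 0,"fingers": 0.7},{"dx": 0,"dy": 1,"dz": 0,"ax": 0,"ay": 0,"az": 0,"fingers": 0.7},{"dx": 0,"dy": 1,"dz": 0,"ax": 0,"ay": 0,"az": 0,"fingers": 0.7}]}}

```text
t: 24.2
tcp_pos: [0.5677, 0.0857, 0.2192]
eef_rot: [0.142, 1.559, 0.031]
wrist_force: [-0.3, 0.0, -0.3]
grip_width: 0.0598
```

```bash
python3 - <<'E'
from h import *
to(.5475,.355,.15,-.137)
cam('top','t12')
d=cam('side','s12');im=cv2.imread('pics/s12.png')
cv2.imwrite('pics/zs12.png',cv2.resize(im[140:320,240:440],None,fx=4,fy=3.3,interpolation=cv2.INTER_CUBIC))
E
```

```text
t 24.2 tcp [0.5677 0.0857 0.2192] C [-0.1159  0.1401] jaw -0.1109 F [-0.3  0.  -0.3] w 0.0598 q6 1.83
delta units [-0.67  8.98 -2.31] turn units [-0.    0.15 -0.33]
```

View pics/zs12.png

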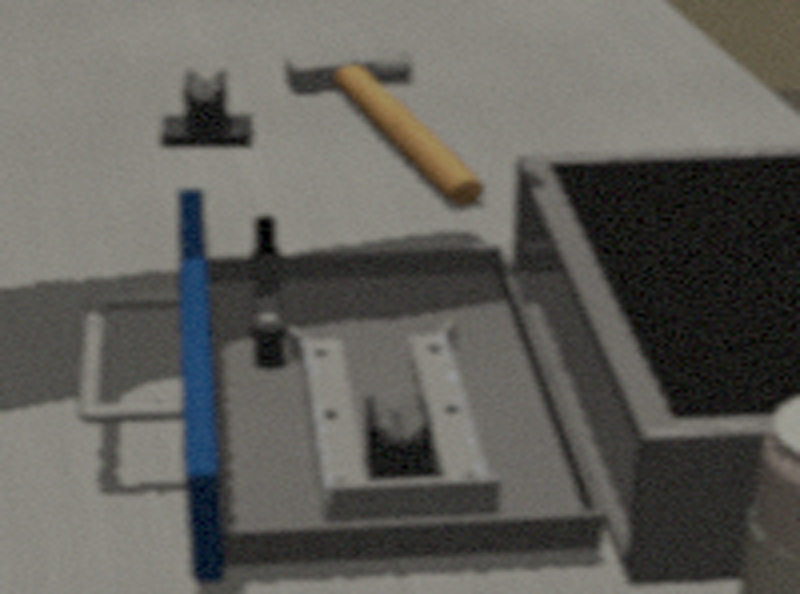

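View pics/t12.png

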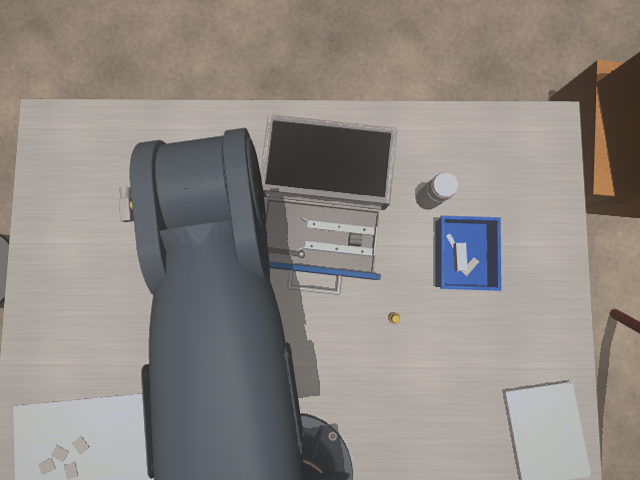

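```bash
python3 - <<'E'
from h import *
d=cam('side')
c=np.array([.5475,.355]);a=-.137;X=np.array([np.cos(a),np.sin(a)]);Y=np.array([-X[1],X[0]])
im=cv2.imread('pics/s12.png')
for sx in(-.03,.03):
  for sy in(-.02,.02):
    p=w2px(d,[*(c+sx*X+sy*Y),.012]);cv2.circle(im,tuple(int(round(v)) for v in p),0,(0,0,255),-1)
for sx in(-.013,.013):
  for sy in(-.02,.02):
    p=w2px(d,[*(c+sx*X+sy*Y),.05]);cv2.circle(im,tuple(int(round(v)) for v in p),0,(0,255,0),-1)
cv2.imwrite('pics/zz12.png',cv2.resize(im[150:200,260:330],None,fx=10,fy=10,interpolation=cv2.INTER_NEAREST))
E
```

```text
(no output)
```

View pics/zz12.png

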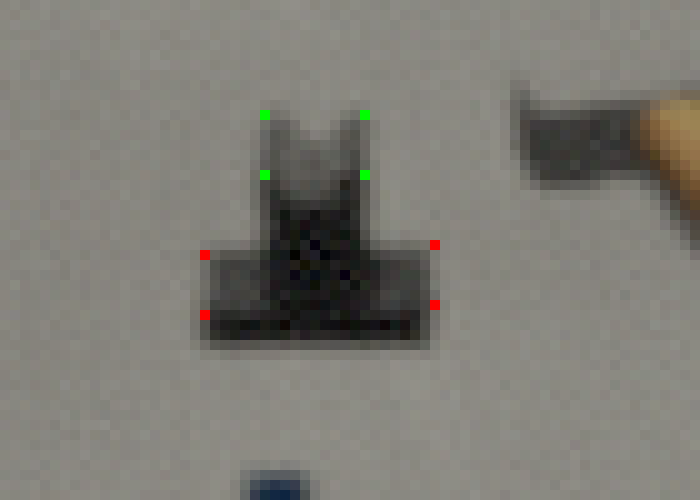

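Call:
{"method": "move_arm", "body": {"series": [{"dx": -0.07,"dy": 0.9,"dz": 0,"ax": 0,"ay": 0.02,"az": -0.03,"fingers": 0.7},{"dx": -0.07,"dy": 0.9,"dz": 0,"ax": 0,"ay": 0.02,"az": -0.03,"fingers": 0.7},{"dx": -0.07,"dy": 0.9,"dz": 0,"ax": 0,"ay": 0.02,"az": -0.03,"fingers": 0.7},{"dx": -0.07,"dy": 0.9,"dz": 0,"ax": 0,"ay": 0.02,"az": -0.03,"fingers": 0.7},{"dx": -0.07,"dy": 0.9,"dz": 0,"ax": 0,"ay": 0.02,"az": -0.03,"fingers": 0.7},{"dx": -0.07,"dy": 0.9,"dz": 0,"ax": 0,"ay": 0.02,"az": -0.03,"fingers": 0.7},{"dx": -0.07,"dy": 0.9,"dz": 0,"ax": 0,"ay": 0.02,"az": -0.03,"fingers": 0.7},{"dx": -0.07,"dy": 0.9,"dz": -0.4,"ax": 0,"ay": 0,"az": -0.03,"fingers": 0.7},{"dx": -0.07,"dy": 0.8,"dz": -0.6,"ax": 0,"ay": 0,"az": -0.03,"fingers": 0.7},{"dx": 0,"dy": 0,"dz": -0.7,"ax": 0,"ay": 0,"az": 0,"fingers": 0.7},{"dx": 0,"dy": 0,"dz": -0.7,"ax": 0,"ay": 0,"az": 0,"fingers": 0.7},{"dx": 0,"dy": 0,"dz": 0,"ax": 0,"ay": 0,"az": 0,"fingers": 0.7}]}}

```text
t: 25.55
tcp_pos: [0.5503, 0.326, 0.1525]
eef_rot: [0.208, 1.565, 0.069]
wrist_force: [-0.6, -0.1, -0.6]
grip_width: 0.06
```

```bash
python3 - <<'E'
from h import *
to(.5475,.354,.035,-.137)
E
```

```text
t 25.55 tcp [0.5503 0.326  0.1525] C [-0.1592  0.377 ] jaw -0.1392 F [-0.6 -0.1 -0.6] w 0.06 q6 2.25
delta units [-0.09  0.93 -3.92] turn units [-0.01  0.08  0.03]
```

Call:
{"method": "move_arm", "body": {"series": [{"dx": -0.09,"dy": 0.93,"dz": 0,"ax": 0,"ay": 0.08,"az": 0.03,"fingers": 0.7},{"dx": 0,"dy": 0,"dz": -0.7,"ax": 0,"ay": 0,"az": 0,"fingers": 0.7},{"dx": 0,"dy": 0,"dz": -0.7,"ax": 0,"ay": 0,"az": 0,"fingers": 0.7},{"dx": -0.03,"dy": -0.02,"dz": -0.7,"ax": 0,"ay": 0.04,"az": 0,"fingers": 0.7},{"dx": 0,"dy": 0,"dz": 0,"ax": 0,"ay": 0,"az": 0,"fingers": 0.7}]}}

```text
t: 26.05
tcp_pos: [0.5502, 0.3514, 0.0955]
eef_rot: [1.205, 1.567, 1.064]
wrist_force: [-1.1, 0.5, -0.1]
grip_width: 0.0596
```

```bash
python3 - <<'E'
from h import *
to(.5475,.354,.035,-.137)
d=cam('side','s13');im=cv2.imread('pics/s13.png')
cv2.imwrite('pics/zs13.png',cv2.resize(im[120:200,240:350],None,fx=7,fy=7,interpolation=cv2.INTER_CUBIC))
E
```

```text
t 26.05 tcp [0.5502 0.3514 0.0955] C [-0.162   0.4022] jaw -0.1408 F [-1.1  0.5 -0.1] w 0.0596 q6 2.28
delta units [-0.09  0.09 -2.02] turn units [-0.04  0.02  0.05]
```

View pics/zs13.png

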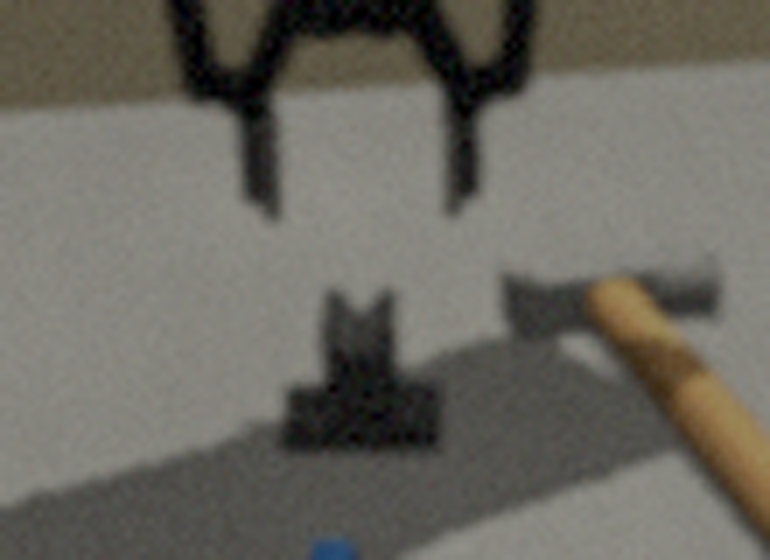

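Call:
{"method": "move_arm", "body": {"series": [{"dx": -0.09,"dy": 0.09,"dz": -0.5,"ax": -0.04,"ay": 0.02,"az": 0.05,"fingers": 0.7},{"dx": 0,"dy": 0,"dz": -0.5,"ax": 0,"ay": 0,"az": 0,"fingers": 0.7},{"dx": 0,"dy": 0,"dz": -0.5,"ax": 0,"ay": 0,"az": 0,"fingers": 0.7},{"dx": 0,"dy": 0,"dz": 0,"ax": 0,"ay": 0,"az": 0,"fingers": 0.7}]}}

```text
t: 26.5
tcp_pos: [0.551, 0.3555, 0.0561]
eef_rot: [0.631, 1.561, 0.493]
wrist_force: [0.4, -0.2, -0.5]
grip_width: 0.0596
```

```bash
python3 - <<'E'
from h import *
to(.5475,.354,.035,-.137)
E
```

```text
t 26.5 tcp [0.551  0.3555 0.0561] C [-0.1616  0.4064] jaw -0.1376 F [ 0.4 -0.2 -0.5] w 0.0596 q6 2.28
delta units [-0.12 -0.05 -0.7 ] turn units [-0.06  0.1   0.01]
```

Call:
{"method": "move_arm", "body": {"series": [{"dx": -0.12,"dy": -0.05,"dz": -0.4,"ax": -0.06,"ay": 0.1,"az": 0,"fingers": 0.7},{"dx": 0,"dy": 0,"dz": -0.2,"ax": 0,"ay": 0,"az": 0,"fingers": 0.7},{"dx": 0,"dy": 0,"dz": 0,"ax": 0,"ay": 0,"az": 0,"fingers": 0.7}]}}

```text
t: 26.8
tcp_pos: [0.5481, 0.3545, 0.039]
eef_rot: [0.428, 1.569, 0.291]
wrist_force: [0.4, 0.4, -0.5]
grip_width: 0.0602
```

```bash
python3 - <<'E'
from h import *
to(.5475,.354,.035,-.137)
E
```

```text
t 26.8 tcp [0.5481 0.3545 0.039 ] C [-0.1644  0.4051] jaw -0.1376 F [ 0.4  0.4 -0.5] w 0.0602 q6 2.28
delta units [-0.02 -0.02 -0.13] turn units [-0.01  0.02  0.01]
```

Call:
{"method": "move_arm", "body": {"series": [{"dx": -0.02,"dy": -0.02,"dz": -0.15,"ax": 0,"ay": 0.02,"az": 0,"fingers": 0.7},{"dx": 0,"dy": 0,"dz": 0,"ax": 0,"ay": 0,"az": 0,"fingers": 0.1},{"dx": 0,"dy": 0,"dz": 0,"ax": 0,"ay": 0,"az": 0,"fingers": 0.1},{"dx": 0,"dy": 0,"dz": 0,"ax": 0,"ay": 0,"az": 0,"fingers": 0.1},{"dx": 0,"dy": 0,"dz": 0,"ax": 0,"ay": 0,"az": 0,"fingers": 0.1},{"dx": 0,"dy": 0,"dz": 0,"ax": 0,"ay": 0,"az": 0,"fingers": 0.1}], "squeeze": 60}}

```text
t: 27.4
tcp_pos: [0.5479, 0.354, 0.0352]
eef_rot: [0.946, 1.569, 0.808]
wrist_force: [-0.4, -0.4, -1.8]
grip_width: 0.0251
```

```bash
python3 - <<'E'
from h import *
to(*c2w(-.09,.0885),.15,YAW)
E
```

```text
t 27.4 tcp [0.5479 0.354  0.0352] C [-0.1646  0.4047] jaw -0.1376 F [-0.4 -0.4 -1.8] w 0.0251 q6 2.28
delta units [  1.34 -10.75   3.83] turn units [-0.01  0.01  0.37]
```

Call:
{"method": "move_arm", "body": {"series": [{"dx": 0,"dy": 0,"dz": 0.5,"ax": 0,"ay": 0,"az": 0,"fingers": 0.1},{"dx": 0,"dy": 0,"dz": 0.9,"ax": 0,"ay": 0,"az": 0,"fingers": 0.1},{"dx": 0,"dy": 0,"dz": 1,"ax": 0,"ay": 0,"az": 0,"fingers": 0.1},{"dx": 0,"dy": 0,"dz": 1,"ax": 0,"ay": 0,"az": 0,"fingers": 0.1},{"dx": 0.1,"dy": -0.6,"dz": 0.4,"ax": 0,"ay": 0,"az": 0.03,"fingers": 0.1},{"dx": 0.12,"dy": -0.9,"dz": 0,"ax": 0,"ay": 0,"az": 0.03,"fingers": 0.1},{"dx": 0.12,"dy": -0.9,"dz": 0,"ax": 0,"ay": 0,"az": 0.03,"fingers": 0.1},{"dx": 0.12,"dy": -0.9,"dz": 0,"ax": 0,"ay": 0,"az": 0.03,"fingers": 0.1},{"dx": 0.12,"dy": -0.9,"dz": 0,"ax": 0,"ay": 0,"az": 0.03,"fingers": 0.1},{"dx": 0.12,"dy": -0.9,"dz": 0,"ax": 0,"ay": 0,"az": 0.03,"fingers": 0.1},{"dx": 0.12,"dy": -0.9,"dz": 0,"ax": 0,"ay": 0,"az": 0.03,"fingers": 0.1},{"dx": 0.12,"dy": -0.9,"dz": 0,"ax": 0,"ay": 0,"az": 0.03,"fingers": 0.1},{"dx": 0.12,"dy": -0.9,"dz": 0,"ax": 0,"ay": 0,"az": 0.03,"fingers": 0.1},{"dx": 0.12,"dy": -0.9,"dz": 0,"ax": 0,"ay": 0,"az": 0.03,"fingers": 0.1},{"dx": 0.12,"dy": -0.9,"dz": 0,"ax": 0,"ay": 0,"az": 0.03,"fingers": 0.1},{"dx": 0.12,"dy": -0.6,"dz": 0,"ax": 0,"ay": 0,"az": 0.03,"fingers": 0.1},{"dx": 0,"dy": 0,"dz": 0,"ax": 0,"ay": 0,"az": 0,"fingers": 0.1}]}}

```text
t: 29.1
tcp_pos: [0.5828, 0.0273, 0.1438]
eef_rot: [-2.593, 1.554, -2.7]
wrist_force: [0.4, 0.4, -5.1]
grip_width: 0.0249
```

```bash
python3 - <<'E'
from h import *
to(*c2w(-.09,.0885),.0525,YAW)
E
```

```text
t 29.1 tcp [0.5828 0.0273 0.1438] C [-0.0947  0.0836] jaw -0.1075 F [ 0.4  0.4 -5.1] w 0.0249 q6 1.73
delta units [ 0.17  0.14 -3.04] turn units [ 0.09 -0.19 -0.01]
```

Call:
{"method": "move_arm", "body": {"series": [{"dx": 0.15,"dy": 0.14,"dz": 0,"ax": 0.09,"ay": -0.19,"az": 0,"fingers": 0.1},{"dx": 0,"dy": 0,"dz": -0.5,"ax": 0,"ay": 0,"az": 0,"fingers": 0.1},{"dx": 0,"dy": 0,"dz": -0.5,"ax": 0,"ay": 0,"az": 0,"fingers": 0.1},{"dx": 0,"dy": 0,"dz": -0.5,"ax": 0,"ay": 0,"az": 0,"fingers": 0.1},{"dx": 0,"dy": 0,"dz": -0.4,"ax": 0,"ay": 0,"az": 0,"fingers": 0.1},{"dx": 0,"dy": 0,"dz": 0,"ax": 0,"ay": 0,"az": 0,"fingers": 0.1}]}}

```text
t: 29.7
tcp_pos: [0.5868, 0.0347, 0.0836]
eef_rot: [0.957, 1.567, 0.852]
wrist_force: [-0.5, 1.2, -6.2]
grip_width: 0.0248
```

```bash
python3 - <<'E'
from h import *
to(*c2w(-.09,.0885),.0525,YAW)
E
```

```text
t 29.7 tcp [0.5868 0.0347 0.0836] C [-0.0915  0.0914] jaw -0.1058 F [-0.5  1.2 -6.2] w 0.0248 q6 1.73
delta units [ 0.04 -0.1  -1.04] turn units [-0.04  0.03 -0.03]
```

Call:
{"method": "move_arm", "body": {"series": [{"dx": 0.04,"dy": -0.1,"dz": -0.3,"ax": -0.04,"ay": 0.03,"az": -0.03,"fingers": 0.1},{"dx": 0,"dy": 0,"dz": -0.3,"ax": 0,"ay": 0,"az": 0,"fingers": 0.1},{"dx": -0.02,"dy": 0,"dz": -0.2,"ax": 0,"ay": 0.03,"az": 0,"fingers": 0.1},{"dx": 0,"dy": 0,"dz": 0,"ax": 0,"ay": 0,"az": 0,"fingers": 0.1}]}}

```text
t: 30.1
tcp_pos: [0.588, 0.0322, 0.0586]
eef_rot: [-2.963, 1.57, -3.07]
wrist_force: [-0.2, 0.7, -6.9]
grip_width: 0.0253
```

```bash
python3 - <<'E'
from h import *
to(*c2w(-.09,.0885),.0525,YAW)
E
```

```text
t 30.1 tcp [0.588  0.0322 0.0586] C [-0.09   0.089] jaw -0.1076 F [-0.2  0.7 -6.9] w 0.0253 q6 1.73
delta units [-0.   -0.02 -0.2 ] turn units [ 0.   -0.01 -0.01]
```

Call:
{"method": "move_arm", "body": {"series": [{"dx": 0,"dy": 0,"dz": -0.2,"ax": 0,"ay": 0,"az": 0,"fingers": 0.1},{"dx": 0,"dy": 0,"dz": 0,"ax": 0,"ay": 0,"az": 0,"fingers": 0.1}]}}

```text
t: 30.3
tcp_pos: [0.5883, 0.0322, 0.0524]
eef_rot: [-2.992, 1.57, -3.1]
wrist_force: [-0.6, -0.7, -6.0]
grip_width: 0.0247
```

```bash
python3 - <<'E'
from h import *
to(*c2w(-.09,.0885),.0525,YAW)
d=cam('side','s14');im=cv2.imread('pics/s14.png')
cv2.imwrite('pics/zs14.png',cv2.resize(im[190:310,250:410],None,fx=5,fy=5,interpolation=cv2.INTER_CUBIC))
E
```

```text
t 30.3 tcp [0.5883 0.0322 0.0524] C [-0.0897  0.089 ] jaw -0.1077 F [-0.6 -0.7 -6. ] w 0.0247 q6 1.73
delta units [-0.01 -0.02  0.  ] turn units [ 0.   -0.01 -0.  ]
```

View pics/zs14.png

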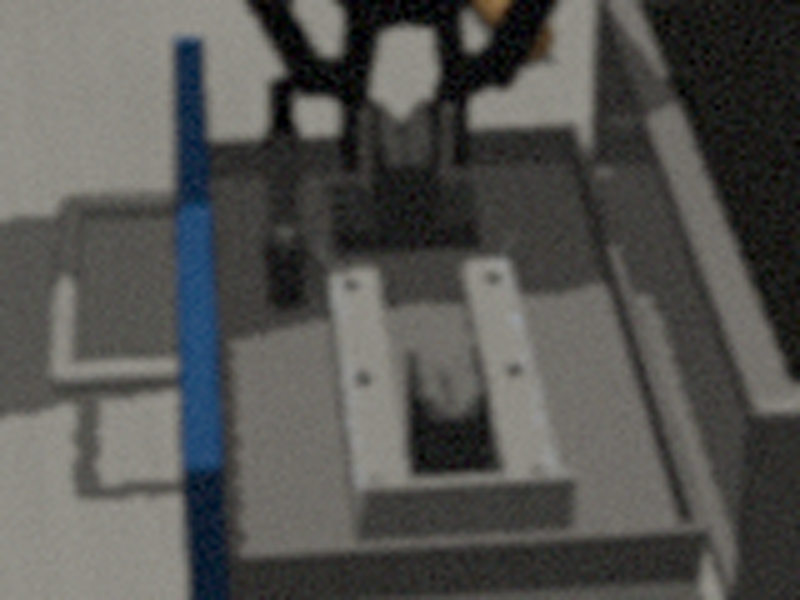

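Call:
{"method": "move_arm", "body": {"series": [{"dx": -0.04,"dy": -0.4,"dz": 0,"ax": 0,"ay": 0,"az": 0,"fingers": 0.1},{"dx": -0.04,"dy": -0.4,"dz": 0,"ax": 0,"ay": 0,"az": 0,"fingers": 0.1},{"dx": -0.04,"dy": -0.3,"dz": 0,"ax": 0,"ay": 0,"az": 0,"fingers": 0.1},{"dx": 0,"dy": 0,"dz": 0,"ax": 0,"ay": 0,"az": 0,"fingers": 0.1}]}}

```text
t: 30.75
tcp_pos: [0.5852, -0.0039, 0.0538]
eef_rot: [-0.052, 1.569, -0.16]
wrist_force: [0.6, -0.1, -6.2]
grip_width: 0.0249
```

```bash
python3 - <<'E'
from h import *
to(*c2w(-.0898,-.035),.0525,YAW)
E
```

```text
t 30.75 tcp [ 0.5852 -0.0039  0.0538] C [-0.0889  0.0529] jaw -0.1078 F [ 0.6 -0.1 -6.2] w 0.0249 q6 1.67
delta units [-0.34 -2.91 -0.04] turn units [ 0.    0.02 -0.  ]
```

Call:
{"method": "move_arm", "body": {"series": [{"dx": -0.06,"dy": -0.1,"dz": -0.07,"ax": 0,"ay": 0,"az": 0,"fingers": 0.1},{"dx": -0.04,"dy": -0.3,"dz": -0.01,"ax": 0,"ay": 0,"az": 0,"fingers": 0.1},{"dx": -0.03,"dy": -0.3,"dz": -0.01,"ax": 0,"ay": 0,"az": 0,"fingers": 0.1},{"dx": -0.03,"dy": -0.3,"dz": 0,"ax": 0,"ay": 0,"az": 0,"fingers": 0.1}]}}

```text
t: 31.15
tcp_pos: [0.5802, -0.0354, 0.0512]
eef_rot: [0.217, 1.568, 0.109]
wrist_force: [-0.1, 0.3, -5.0]
grip_width: 0.0253
```

```bash
python3 - <<'E'
from h import *
to(*c2w(-.0898,-.035),.0525,YAW)
E
```

```text
t 31.15 tcp [ 0.5802 -0.0354  0.0512] C [-0.0905  0.021 ] jaw -0.1071 F [-0.1  0.3 -5. ] w 0.0253 q6 1.62
delta units [-0.18 -1.86  0.04] turn units [-0.    0.03 -0.01]
```

Call:
{"method": "move_arm", "body": {"series": [{"dx": -0.03,"dy": -0.4,"dz": 0.02,"ax": 0,"ay": 0,"az": 0,"fingers": 0.1},{"dx": -0.04,"dy": -0.4,"dz": 0,"ax": 0,"ay": 0,"az": 0,"fingers": 0.1},{"dx": -0.04,"dy": -0.4,"dz": 0,"ax": 0,"ay": 0,"az": 0,"fingers": 0.1},{"dx": -0.04,"dy": -0.4,"dz": 0,"ax": 0,"ay": 0,"az": 0,"fingers": 0.1},{"dx": -0.02,"dy": -0.2,"dz": 0,"ax": 0,"ay": 0,"az": 0,"fingers": 0.1},{"dx": 0,"dy": 0,"dz": 0,"ax": 0,"ay": 0,"az": 0,"fingers": 0.1}]}}

```text
t: 31.75
tcp_pos: [0.5742, -0.0966, 0.0517]
eef_rot: [-0.097, 1.569, -0.206]
wrist_force: [-0.1, 0.5, -5.6]
grip_width: 0.0248
```

```bash
python3 - <<'E'
from h import *
to(*c2w(-.0898,-.035),.0525,YAW)
E
```

```text
t 31.75 tcp [ 0.5742 -0.0966  0.0517] C [-0.0899 -0.0405] jaw -0.1095 F [-0.1  0.5 -5.6] w 0.0248 q6 1.51
delta units [0.02 0.18 0.03] turn units [0.01 0.03 0.02]
```

Call:
{"method": "move_arm", "body": {"series": [{"dx": 0,"dy": 0,"dz": -0.02,"ax": 0,"ay": 0,"az": 0,"fingers": 0.1},{"dx": 0,"dy": 0,"dz": 0,"ax": 0,"ay": 0,"az": 0,"fingers": 0.55},{"dx": 0,"dy": 0,"dz": 0,"ax": 0,"ay": 0,"az": 0,"fingers": 0.55},{"dx": 0,"dy": 0,"dz": 0,"ax": 0,"ay": 0,"az": 0,"fingers": 0.55},{"dx": 0,"dy": 0,"dz": 0.4,"ax": 0,"ay": 0,"az": 0,"fingers": 0.55},{"dx": 0,"dy": 0,"dz": 0.8,"ax": 0,"ay": 0,"az": 0,"fingers": 0.55},{"dx": 0,"dy": 0,"dz": 1,"ax": 0,"ay": 0,"az": 0,"fingers": 0.45},{"dx": 0,"dy": 0,"dz": 1,"ax": 0,"ay": 0,"az": 0.9,"fingers": 0.4},{"dx": 0,"dy": 0,"dz": 1,"ax": 0,"ay": 0,"az": 0.9,"fingers": 0.4},{"dx": 0,"dy": 0,"dz": 0.8,"ax": 0,"ay": 0,"az": 0.9,"fingers": 0.4},{"dx": 0,"dy": 0,"dz": 0.5,"ax": 0,"ay": 0,"az": 0.9,"fingers": 0.4},{"dx": 0,"dy": 0,"dz": 0,"ax": 0,"ay": 0,"az": 0.9,"fingers": 0.4},{"dx": 0,"dy": 0,"dz": 0,"ax": 0,"ay": 0,"az": 0.9,"fingers": 0.4}]}}

```text
t: 33.05
tcp_pos: [0.5748, -0.0937, 0.2335]
eef_rot: [-0.362, 1.559, -0.02]
wrist_force: [-0.0, -0.7, 0.3]
grip_width: 0.0337
```

```bash
python3 - <<'E'
from h import *
print(c2w(-.1447,.1335));to(*c2w(-.1447,.1335),.15,YAW+np.pi/2)
d=cam('side','s15');im=cv2.imread('pics/s15.png')
cv2.imwrite('pics/zs15.png',cv2.resize(im[190:310,250:410],None,fx=5,fy=5,interpolation=cv2.INTER_CUBIC))
E
```

```text
[0.53843306 0.08231942]
t 33.05 tcp [ 0.5748 -0.0937  0.2335] C [-0.0896 -0.0376] jaw 0.3415 F [-0.  -0.7  0.3] w 0.0337 q6 1.07
delta units [-1.21  5.87 -2.78] turn units [-0.08  0.13 14.02]
```

View pics/zs15.png

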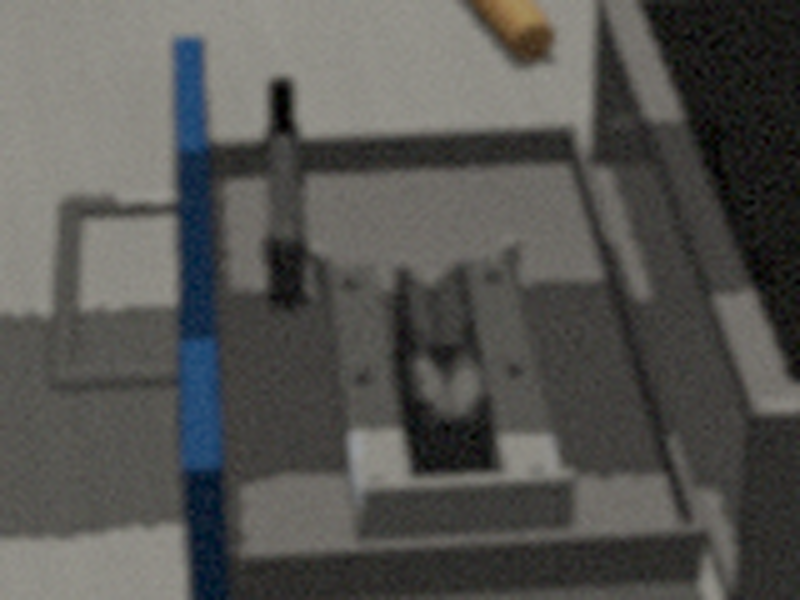

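Call:
{"method": "move_arm", "body": {"series": [{"dx": -0.1,"dy": 0.45,"dz": 0,"ax": 0,"ay": 0,"az": 0.9,"fingers": 0.4},{"dx": -0.1,"dy": 0.45,"dz": 0,"ax": 0,"ay": 0,"az": 0.9,"fingers": 0.4},{"dx": -0.1,"dy": 0.45,"dz": 0,"ax": 0,"ay": 0,"az": 0.9,"fingers": 0.4},{"dx": -0.1,"dy": 0.45,"dz": 0,"ax": 0,"ay": 0,"az": 0.9,"fingers": 0.4},{"dx": -0.1,"dy": 0.45,"dz": 0,"ax": 0,"ay": 0,"az": 0.9,"fingers": 0.4},{"dx": -0.1,"dy": 0.45,"dz": 0,"ax": 0,"ay": 0,"az": 0.9,"fingers": 0.4},{"dx": -0.1,"dy": 0.45,"dz": 0,"ax": 0,"ay": 0,"az": 0.9,"fingers": 0.4},{"dx": -0.1,"dy": 0.45,"dz": 0,"ax": 0,"ay": 0,"az": 0.9,"fingers": 0.4},{"dx": -0.1,"dy": 0.45,"dz": 0,"ax": 0,"ay": 0,"az": 0.9,"fingers": 0.4},{"dx": -0.1,"dy": 0.45,"dz": 0,"ax": 0,"ay": 0,"az": 0.9,"fingers": 0.4},{"dx": -0.1,"dy": 0.45,"dz": 0,"ax": 0,"ay": 0,"az": 0.9,"fingers": 0.4},{"dx": -0.1,"dy": 0.45,"dz": 0,"ax": 0,"ay": 0,"az": 0.9,"fingers": 0.4},{"dx": 0,"dy": 0.4,"dz": 0,"ax": 0,"ay": 0,"az": 0.9,"fingers": 0.4},{"dx": 0,"dy": 0.1,"dz": 0,"ax": 0,"ay": 0,"az": 0.9,"fingers": 0.4},{"dx": 0,"dy": 0,"dz": 0,"ax": 0,"ay": 0,"az": 0.7,"fingers": 0.4},{"dx": 0,"dy": 0,"dz": 0,"ax": 0,"ay": 0,"az": 0,"fingers": 0.4}]}}

```text
t: 34.7
tcp_pos: [0.5355, 0.0924, 0.2462]
eef_rot: [-0.582, 1.55, 0.849]
wrist_force: [-1.3, -0.1, 0.7]
grip_width: 0.0343
```

```bash
python3 - <<'E'
from h import *
d=cam('side','s16');print('knob side',w2c(px2w(d,306.6,207,.066)))
to(*c2w(-.1447,.1335),.1,YAW+np.pi/2)
E
```

```text
knob side [-0.13653385  0.12883493]
t 34.75 tcp [0.5356 0.0924 0.2463] C [-0.1486  0.1432] jaw 1.4296 F [-0.6  0.1 -0.1] w 0.0341 q6 0.3
delta units [ 0.1  -0.34 -4.88] turn units [-0.2   0.17  0.42]
```

Call:
{"method": "move_arm", "body": {"series": [{"dx": 0.22,"dy": -0.4,"dz": 0,"ax": -0.2,"ay": 0.17,"az": 0.42,"fingers": 0.4},{"dx": 0,"dy": 0,"dz": -0.7,"ax": 0,"ay": 0,"az": 0,"fingers": 0.4},{"dx": 0,"dy": 0,"dz": -0.8,"ax": 0,"ay": 0,"az": 0,"fingers": 0.4},{"dx": 0,"dy": 0,"dz": -0.8,"ax": 0,"ay": 0,"az": 0,"fingers": 0.4},{"dx": 0,"dy": 0,"dz": -0.8,"ax": 0,"ay": 0,"az": 0,"fingers": 0.4},{"dx": 0,"dy": 0,"dz": -0.8,"ax": 0,"ay": 0,"az": 0,"fingers": 0.4},{"dx": 0,"dy": 0,"dz": -0.5,"ax": 0,"ay": 0,"az": 0,"fingers": 0.4},{"dx": 0,"dy": 0,"dz": 0,"ax": 0,"ay": 0,"az": 0,"fingers": 0.4}]}}

```text
t: 35.55
tcp_pos: [0.5425, 0.079, 0.1131]
eef_rot: [-1.569, 1.567, -0.128]
wrist_force: [-1.0, -0.3, -0.0]
grip_width: 0.0343
```

```bash
python3 - <<'E'
from h import *
to(*c2w(-.14,.132),.058,YAW+np.pi/2)
d=cam('side','s17');im=cv2.imread('pics/s17.png')
cv2.imwrite('pics/zs17.png',cv2.resize(im[170:290,250:410],None,fx=5,fy=5,interpolation=cv2.INTER_CUBIC))
E
```

```text
t 35.55 tcp [0.5425 0.079  0.1131] C [-0.1403  0.1307] jaw 1.4406 F [-1.  -0.3 -0. ] w 0.0343 q6 0.28
delta units [ 0.01  0.04 -1.84] turn units [0.01 0.05 0.28]
```

View pics/zs17.png

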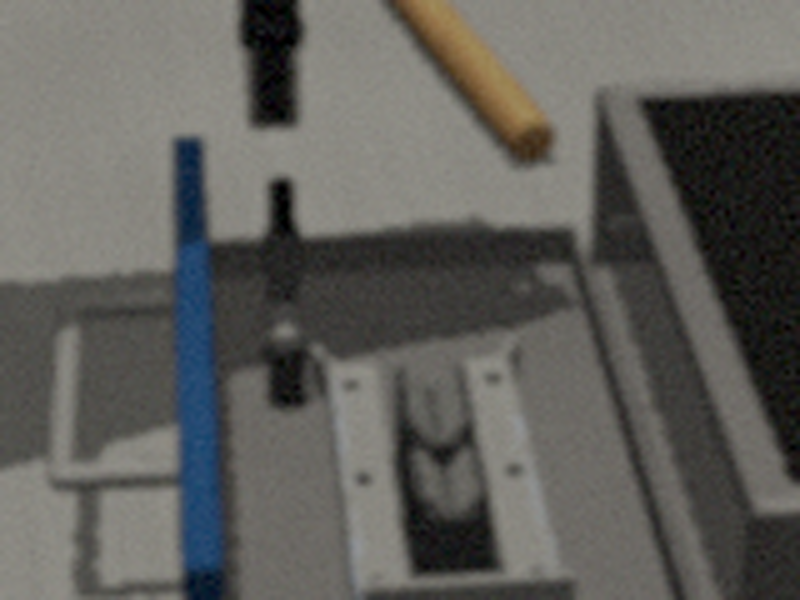

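Call:
{"method": "move_arm", "body": {"series": [{"dx": 0.06,"dy": 0.04,"dz": -0.4,"ax": 0,"ay": 0.05,"az": 0.25,"fingers": 0.4},{"dx": 0,"dy": 0,"dz": -0.5,"ax": 0,"ay": 0,"az": 0,"fingers": 0.4},{"dx": 0,"dy": 0,"dz": -0.5,"ax": 0,"ay": 0,"az": 0,"fingers": 0.4},{"dx": -0.05,"dy": 0,"dz": -0.2,"ax": 0,"ay": 0.05,"az": 0,"fingers": 0.4},{"dx": 0,"dy": 0,"dz": 0,"ax": 0,"ay": 0,"az": 0,"fingers": 0.4}]}}

```text
t: 36.1
tcp_pos: [0.5464, 0.0808, 0.0675]
eef_rot: [-1.194, 1.568, 0.268]
wrist_force: [-0.9, -0.2, 0.9]
grip_width: 0.034
```

```bash
python3 - <<'E'
from h import *
to(*c2w(-.14,.132),.058,YAW+np.pi/2)
E
```

```text
t 36.1 tcp [0.5464 0.0808 0.0675] C [-0.1366  0.1329] jaw 1.4615 F [-0.9 -0.2  0.9] w 0.034 q6 0.26
delta units [-0.11 -0.02 -0.32] turn units [-0.01  0.03  0.02]
```

Lower the last few millimetres and close gently on the knob.

Call:
{"method": "move_arm", "body": {"series": [{"dx": -0.08,"dy": 0,"dz": -0.28,"ax": 0,"ay": 0.03,"az": 0,"fingers": 0.4},{"dx": 0,"dy": 0,"dz": 0,"ax": 0,"ay": 0,"az": 0,"fingers": 0},{"dx": 0,"dy": 0,"dz": 0,"ax": 0,"ay": 0,"az": 0,"fingers": 0},{"dx": 0,"dy": 0,"dz": 0,"ax": 0,"ay": 0,"az": 0,"fingers": 0},{"dx": 0,"dy": 0,"dz": 0,"ax": 0,"ay": 0,"az": 0,"fingers": 0}], "squeeze": 20}}

```text
t: 36.6
tcp_pos: [0.545, 0.0817, 0.0603]
eef_rot: [-0.642, 1.567, 0.82]
wrist_force: [0.2, -0.0, -6.3]
grip_width: 0.0108
```

```bash
cat > arc.py <<'E'
from h import *
s,R=st()
p0=w2c(s['tcp_pos']);piv=np.array([-.142,.0395])
th0=np.arctan2(*(p0-piv)[::-1]);r=np.linalg.norm(p0-piv);print('th',th0,'r',r)
import sys
n=int(sys.argv[1]);end=float(sys.argv[2])
prev=p0
for k in range(1,n+1):
    th=th0+(end-th0)*k/n;rr=r+(.094-r)*k/n
    p=piv+rr*np.array([np.cos(th),np.sin(th)])
    print(((RC@(p-prev))/.03).round(2).tolist(),end=' ');prev=p
E
python3 arc.py 16 0
```

```text
t 36.6 tcp [0.545  0.0817 0.0603] C [-0.1381  0.1336] jaw 1.462 F [ 0.2 -0.  -6.3] w 0.0108 q6 0.26
th 1.5297255465529525 r 0.09416618365571444
[0.29, -0.06] [0.29, -0.09] [0.28, -0.11] [0.27, -0.14] [0.25, -0.16] [0.23, -0.19] [0.21, -0.21] [0.19, -0.23] [0.17, -0.25] [0.15, -0.26] [0.12, -0.27] [0.09, -0.28] [0.07, -0.29] [0.04, -0.3] [0.01, -0.3] [-0.02, -0.3]
```

Call:
{"method": "move_arm", "body": {"series": [{"dx": 0.29,"dy": -0.06,"dz": 0,"ax": 0,"ay": 0,"az": 0,"fingers": 0},{"dx": 0.29,"dy": -0.09,"dz": 0,"ax": 0,"ay": 0,"az": 0,"fingers": 0},{"dx": 0.28,"dy": -0.11,"dz": 0,"ax": 0,"ay": 0,"az": 0,"fingers": 0},{"dx": 0.27,"dy": -0.14,"dz": 0,"ax": 0,"ay": 0,"az": 0,"fingers": 0},{"dx": 0.25,"dy": -0.16,"dz": 0,"ax": 0,"ay": 0,"az": 0,"fingers": 0}]}}

```text
t: 37.1
tcp_pos: [0.5894, 0.0646, 0.0602]
eef_rot: [-0.29, 1.566, 1.173]
wrist_force: [0.6, 2.7, -4.1]
grip_width: 0.0111
```

```bash
python3 arc.py 11 0
```

```text
t 37.1 tcp [0.5894 0.0646 0.0602] C [-0.0921  0.1214] jaw 1.463 F [ 0.6  2.7 -4.1] w 0.0111 q6 0.22
th 1.0238006919781728 r 0.09585567549169778
[0.22, -0.2] [0.2, -0.22] [0.18, -0.23] [0.16, -0.25] [0.14, -0.26] [0.11, -0.27] [0.08, -0.28] [0.06, -0.29] [0.03, -0.29] [0.0, -0.29] [-0.02, -0.29]
```

Call:
{"method": "move_arm", "body": {"series": [{"dx": 0.22,"dy": -0.21,"dz": 0,"ax": 0,"ay": 0,"az": 0,"fingers": 0},{"dx": 0.2,"dy": -0.22,"dz": 0,"ax": 0,"ay": 0,"az": 0,"fingers": 0},{"dx": 0.18,"dy": -0.24,"dz": 0,"ax": 0,"ay": 0,"az": 0,"fingers": 0},{"dx": 0.16,"dy": -0.25,"dz": 0,"ax": 0,"ay": 0,"az": 0,"fingers": 0},{"dx": 0.13,"dy": -0.26,"dz": 0,"ax": 0,"ay": 0,"az": 0,"fingers": 0},{"dx": 0.1,"dy": -0.27,"dz": 0,"ax": 0,"ay": 0,"az": 0,"fingers": 0}]}}

```text
t: 37.7
tcp_pos: [0.6268, 0.0186, 0.0604]
eef_rot: [-0.737, 1.56, 0.726]
wrist_force: [5.2, 3.8, -7.5]
grip_width: 0.0112
```

```bash
python3 arc.py 5 0
```

```text
t 37.7 tcp [0.6268 0.0186 0.0604] C [-0.05    0.0797] jaw 1.463 F [ 5.2  3.8 -7.5] w 0.0112 q6 0.13
th 0.4115781982562515 r 0.100367878197512
[0.03, -0.28] [0.01, -0.27] [-0.02, -0.27] [-0.04, -0.26] [-0.06, -0.26]
```

Call:
{"method": "move_arm", "body": {"series": [{"dx": 0.0,"dy": -0.28,"dz": 0,"ax": 0,"ay": 0,"az": 0,"fingers": 0},{"dx": -0.02,"dy": -0.28,"dz": 0,"ax": 0,"ay": 0,"az": 0,"fingers": 0},{"dx": -0.03,"dy": -0.27,"dz": 0,"ax": 0,"ay": 0,"az": 0,"fingers": 0},{"dx": -0.04,"dy": -0.27,"dz": 0,"ax": 0,"ay": 0,"az": 0,"fingers": 0},{"dx": -0.05,"dy": -0.26,"dz": 0,"ax": 0,"ay": 0,"az": 0,"fingers": 0}]}}

```text
t: 38.2
tcp_pos: [0.6283, -0.0241, 0.0609]
eef_rot: [-0.788, 1.551, 0.676]
wrist_force: [7.8, 60.8, -3.6]
grip_width: 0.0114
```

```bash
python3 arc.py 1 0
python3 - <<'E'
from h import *
d=cam('side','s18');im=cv2.imread('pics/s18.png')
cv2.imwrite('pics/zs18.png',cv2.resize(im[190:310,250:410],None,fx=5,fy=5,interpolation=cv2.INTER_CUBIC))
E
```

```text
t 38.2 tcp [ 0.6283 -0.0241  0.0609] C [-0.0439  0.0374] jaw 1.4634 F [ 7.8 60.8 -3.6] w 0.0114 q6 0.06
th -0.02145543474306511 r 0.09812606630212108
[-0.13, 0.08]
```

View pics/zs18.png

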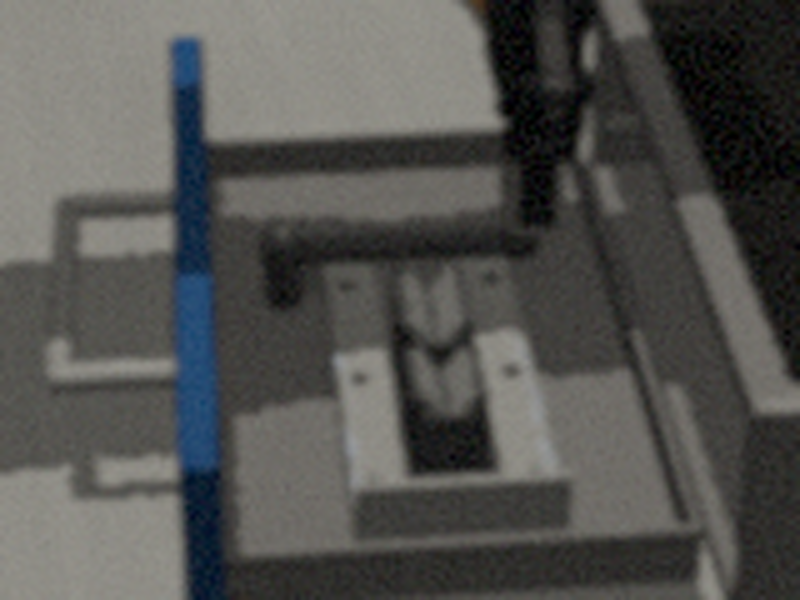

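Call:
{"method": "move_arm", "body": {"series": [{"dx": 0,"dy": 0,"dz": 0,"ax": 0,"ay": 0,"az": 0,"fingers": 0},{"dx": 0,"dy": 0,"dz": 0,"ax": 0,"ay": 0,"az": 0,"fingers": 0.3},{"dx": 0,"dy": 0,"dz": 0,"ax": 0,"ay": 0,"az": 0,"fingers": 0.35},{"dx": 0,"dy": 0,"dz": 0,"ax": 0,"ay": 0,"az": 0,"fingers": 0.35},{"dx": 0,"dy": 0,"dz": 0.4,"ax": 0,"ay": 0,"az": 0,"fingers": 0.35},{"dx": 0,"dy": 0,"dz": 0.8,"ax": 0,"ay": 0,"az": 0,"fingers": 0.35},{"dx": 0,"dy": 0,"dz": 1,"ax": 0,"ay": 0,"az": 0,"fingers": 0.35},{"dx": 0,"dy": 0,"dz": 1,"ax": 0,"ay": 0,"az": 0,"fingers": 0.2},{"dx": 0,"dy": 0,"dz": 1,"ax": 0,"ay": 0,"az": 0,"fingers": 0},{"dx": -0.8,"dy": -0.2,"dz": 0.5,"ax": 0,"ay": 0,"az": 0,"fingers": 0},{"dx": -1,"dy": -0.2,"dz": 0,"ax": 0,"ay": 0,"az": 0,"fingers": 0},{"dx": -1,"dy": -0.2,"dz": 0,"ax": 0,"ay": 0,"az": 0,"fingers": 0},{"dx": -1,"dy": -0.2,"dz": 0,"ax": 0,"ay": 0,"az": 0,"fingers": 0},{"dx": -1,"dy": -0.2,"dz": 0,"ax": 0,"ay": 0,"az": 0,"fingers": 0},{"dx": -1,"dy": -0.2,"dz": 0,"ax": 0,"ay": 0,"az": 0,"fingers": 0},{"dx": -1,"dy": 0,"dz": 0,"ax": 0,"ay": 0,"az": 0,"fingers": 0},{"dx": -1,"dy": 0,"dz": 0,"ax": 0,"ay": 0,"az": 0,"fingers": 0}]}}

```text
t: 39.95
tcp_pos: [0.388, -0.0637, 0.2198]
eef_rot: [-1.044, 1.541, 0.419]
wrist_force: [0.2, -0.9, 0.5]
grip_width: 0.0002
```

```bash
python3 - <<'E'
from h import *
to(*c2w(-.275,0),.06,YAW+np.pi/2)
cam('top','t19');im=cv2.imread('pics/t19.png')
cv2.imwrite('pics/z19.png',cv2.resize(im[110:270,240:410],None,fx=4,fy=3.7,interpolation=cv2.INTER_CUBIC))
d=cam('side','s19');im=cv2.imread('pics/s19.png')
cv2.imwrite('pics/zs19.png',cv2.resize(im[190:310,250:410],None,fx=5,fy=5,interpolation=cv2.INTER_CUBIC))
E
```

```text
t 39.95 tcp [ 0.388  -0.0637  0.2198] C [-0.2785 -0.0279] jaw 1.4631 F [ 0.2 -0.9  0.5] w 0.0002 q6 -0.07
delta units [ 0.22  0.91 -5.33] turn units [-0.15  0.34 -0.  ]
```

View pics/zs19.png

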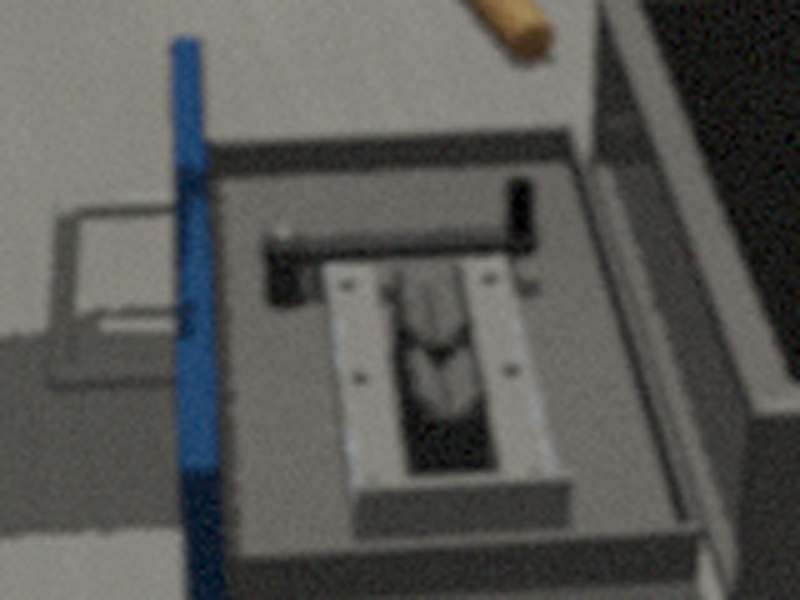

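View pics/z19.png

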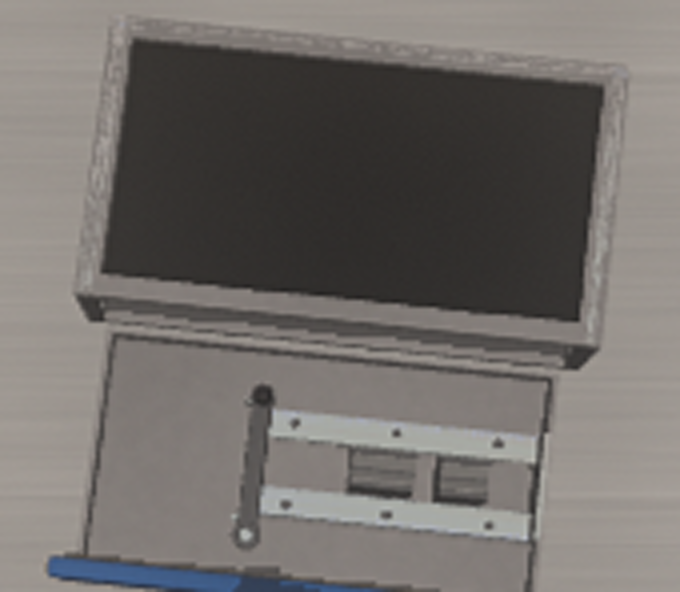

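Call:
{"method": "move_arm", "body": {"series": [{"dx": 0.1,"dy": 0.9,"dz": 0,"ax": -0.15,"ay": 0.34,"az": 0,"fingers": 0},{"dx": 0,"dy": 0,"dz": -0.8,"ax": 0,"ay": 0,"az": 0,"fingers": 0},{"dx": 0,"dy": 0,"dz": -0.9,"ax": 0,"ay": 0,"az": 0,"fingers": 0},{"dx": 0,"dy": 0,"dz": -0.9,"ax": 0,"ay": 0,"az": 0,"fingers": 0},{"dx": -0.05,"dy": 0,"dz": -0.8,"ax": 0,"ay": 0,"az": 0,"fingers": 0},{"dx": 0,"dy": 0,"dz": 0,"ax": 0,"ay": 0,"az": 0,"fingers": 0}]}}

```text
t: 40.65
tcp_pos: [0.3911, -0.0367, 0.1216]
eef_rot: [-1.769, 1.56, -0.308]
wrist_force: [0.1, -0.8, 0.5]
grip_width: 0.0
```

```bash
python3 - <<'E'
from h import *
to(*c2w(-.27,0),.048,YAW+np.pi/2)
E
```

```text
t 40.65 tcp [ 0.3911 -0.0367  0.1216] C [-0.2784 -0.0007] jaw 1.4611 F [ 0.1 -0.8  0.5] w 0.0 q6 0.02
delta units [ 0.28 -0.01 -2.45] turn units [0.04 0.12 0.02]
```

Call:
{"method": "move_arm", "body": {"series": [{"dx": 0,"dy": 0,"dz": -0.6,"ax": 0.04,"ay": 0.12,"az": 0,"fingers": 0},{"dx": 0,"dy": 0,"dz": -0.6,"ax": 0,"ay": 0,"az": 0,"fingers": 0},{"dx": 0,"dy": 0,"dz": -0.6,"ax": 0,"ay": 0,"az": 0,"fingers": 0},{"dx": 0,"dy": 0,"dz": -0.6,"ax": 0,"ay": 0,"az": 0,"fingers": 0},{"dx": 0,"dy": 0,"dz": 0,"ax": 0,"ay": 0,"az": 0,"fingers": 0}]}}

```text
t: 41.15
tcp_pos: [0.3968, -0.0377, 0.0552]
eef_rot: [-1.643, 1.562, -0.183]
wrist_force: [-0.5, -0.8, 0.5]
grip_width: 0.0001
```

```bash
python3 - <<'E'
from h import *
to(*c2w(-.07,0),.048,YAW+np.pi/2)
E
```

```text
t 41.15 tcp [ 0.3968 -0.0377  0.0552] C [-0.2725 -0.0011] jaw 1.4605 F [-0.5 -0.8  0.5] w 0.0001 q6 0.02
delta units [ 6.72 -0.69 -0.24] turn units [0.02 0.11 0.03]
```

Call:
{"method": "move_arm", "body": {"series": [{"dx": 0.3,"dy": -0.03,"dz": -0.25,"ax": 0,"ay": 0.1,"az": 0,"fingers": 0},{"dx": 0.4,"dy": -0.04,"dz": 0,"ax": 0,"ay": 0,"az": 0,"fingers": 0},{"dx": 0.4,"dy": -0.04,"dz": 0,"ax": 0,"ay": 0,"az": 0,"fingers": 0},{"dx": 0.4,"dy": -0.04,"dz": 0,"ax": 0,"ay": 0,"az": 0,"fingers": 0},{"dx": 0.4,"dy": -0.04,"dz": 0,"ax": 0,"ay": 0,"az": 0,"fingers": 0},{"dx": 0.4,"dy": -0.04,"dz": 0,"ax": 0,"ay": 0,"az": 0,"fingers": 0}]}}

```text
t: 41.75
tcp_pos: [0.4661, -0.0451, 0.0559]
eef_rot: [1.968, 1.565, -2.855]
wrist_force: [-7.9, 0.8, -5.4]
grip_width: -0.0001
```

```bash
python3 - <<'E'
from h import *
to(*c2w(-.07,0),.046,YAW+np.pi/2)
cam('side','s20')
E
```

```text
t 41.75 tcp [ 0.4661 -0.0451  0.0559] C [-0.2029 -0.0009] jaw 1.46 F [-7.9  0.8 -5.4] w -0.0001 q6 0.02
delta units [ 4.41 -0.45 -0.33] turn units [ 0.02 -0.07  0.03]
```

View pics/s20.png

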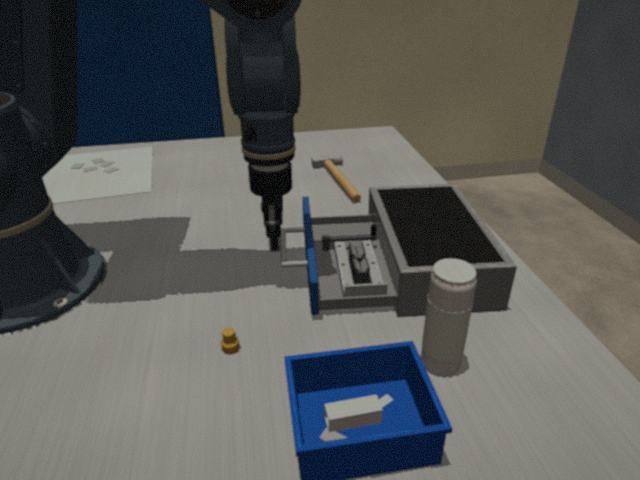

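Call:
{"method": "move_arm", "body": {"series": [{"dx": 0.3,"dy": -0.03,"dz": -0.15,"ax": 0,"ay": 0,"az": 0,"fingers": 0},{"dx": 0.4,"dy": -0.04,"dz": -0.05,"ax": 0,"ay": 0,"az": 0,"fingers": 0},{"dx": 0.4,"dy": -0.04,"dz": -0.05,"ax": 0,"ay": 0,"az": 0,"fingers": 0},{"dx": 0.4,"dy": -0.04,"dz": -0.03,"ax": 0,"ay": 0,"az": 0,"fingers": 0},{"dx": 0.4,"dy": -0.04,"dz": -0.03,"ax": 0,"ay": 0,"az": 0,"fingers": 0},{"dx": 0.4,"dy": -0.04,"dz": 0,"ax": 0,"ay": 0,"az": 0,"fingers": 0}]}}

```text
t: 42.4
tcp_pos: [0.5352, -0.0523, 0.0541]
eef_rot: [1.837, 1.56, -2.986]
wrist_force: [-8.4, 0.3, -5.2]
grip_width: 0.0
```

```bash
python3 - <<'E'
from h import *
to(*c2w(-.07,0),.046,YAW+np.pi/2)
E
```

```text
t 42.4 tcp [ 0.5352 -0.0523  0.0541] C [-0.1334 -0.0007] jaw 1.4597 F [-8.4  0.3 -5.2] w 0.0 q6 0.02
delta units [ 2.1  -0.2  -0.27] turn units [ 0.02 -0.14  0.04]
```

Call:
{"method": "move_arm", "body": {"series": [{"dx": 0.35,"dy": -0.04,"dz": -0.05,"ax": 0,"ay": 0,"az": 0,"fingers": 0},{"dx": 0.4,"dy": -0.04,"dz": -0.03,"ax": 0,"ay": 0,"az": 0,"fingers": 0},{"dx": 0.4,"dy": -0.04,"dz": -0.03,"ax": 0,"ay": 0,"az": 0,"fingers": 0},{"dx": 0.35,"dy": -0.04,"dz": 0,"ax": 0,"ay": 0,"az": 0,"fingers": 0}]}}

```text
t: 42.8
tcp_pos: [0.5783, -0.057, 0.0549]
eef_rot: [1.744, 1.553, -3.08]
wrist_force: [-7.7, 0.4, -4.5]
grip_width: -0.0001
```

```bash
python3 - <<'E'
from h import *
to(*c2w(-.07,0),.046,YAW+np.pi/2)
E
```

```text
t 42.8 tcp [ 0.5783 -0.057   0.0549] C [-0.0901 -0.0007] jaw 1.4595 F [-7.7  0.4 -4.5] w -0.0001 q6 0.01
delta units [ 0.67 -0.05 -0.3 ] turn units [ 0.01 -0.22  0.04]
```

Call:
{"method": "move_arm", "body": {"series": [{"dx": 0.25,"dy": -0.03,"dz": -0.03,"ax": 0,"ay": 0,"az": 0,"fingers": 0},{"dx": 0.25,"dy": -0.03,"dz": 0,"ax": 0,"ay": 0,"az": 0,"fingers": 0},{"dx": 0.25,"dy": -0.03,"dz": 0,"ax": 0,"ay": 0,"az": 0,"fingers": 0},{"dx": 0.25,"dy": -0.03,"dz": 0,"ax": 0,"ay": 0,"az": 0,"fingers": 0}]}}

```text
t: 43.2
tcp_pos: [0.5976, -0.0594, 0.056]
eef_rot: [1.638, 1.529, 3.098]
wrist_force: [-70.7, 9.3, 33.7]
grip_width: 0.0001
```

```bash
python3 - <<'E'
from h import *
st()
cam('side','s21')
E
```

```text
t 43.2 tcp [ 0.5976 -0.0594  0.056 ] C [-0.0706 -0.001 ] jaw 1.4597 F [-70.7   9.3  33.7] w 0.0001 q6 0.01
```

View pics/s21.png

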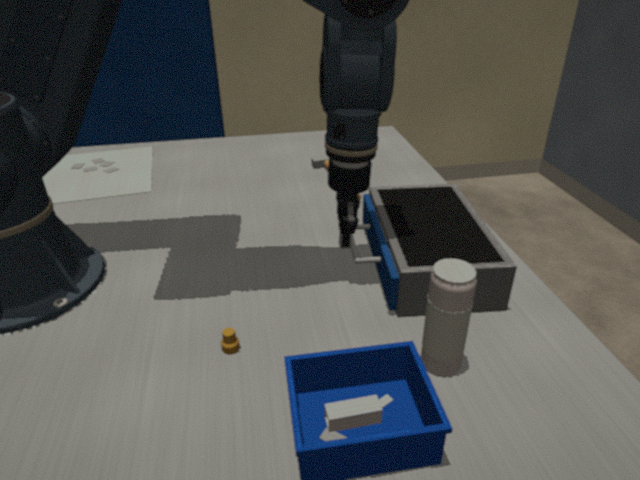

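Call:
{"method": "move_arm", "body": {"series": [{"dx": 0,"dy": 0,"dz": 0,"ax": 0,"ay": 0,"az": 0,"fingers": 0},{"dx": -0.3,"dy": 0.03,"dz": 0,"ax": 0,"ay": 0,"az": 0,"fingers": 0},{"dx": -0.8,"dy": 0.08,"dz": 0,"ax": 0,"ay": 0,"az": 0,"fingers": 0},{"dx": -0.8,"dy": 0.08,"dz": 0.5,"ax": 0,"ay": 0,"az": 0,"fingers": 0},{"dx": -0.8,"dy": 0,"dz": 1,"ax": 0,"ay": 0,"az": 0,"fingers": 0},{"dx": -0.8,"dy": 0,"dz": 1,"ax": 0,"ay": 0,"az": 0,"fingers": 0},{"dx": -0.8,"dy": 0,"dz": 1,"ax": 0,"ay": 0,"az": 0,"fingers": 0},{"dx": -0.8,"dy": 0,"dz": 1,"ax": 0,"ay": 0,"az": 0,"fingers": 0},{"dx": -0.3,"dy": 0,"dz": 0.5,"ax": 0,"ay": 0,"az": 0,"fingers": 0},{"dx": 0,"dy": 0,"dz": 0,"ax": 0,"ay": 0,"az": 0,"fingers": 0},{"dx": 0,"dy": 0,"dz": 0,"ax": 0,"ay": 0,"az": 0,"fingers": 0}]}}

```text
t: 44.35
tcp_pos: [0.4285, -0.0537, 0.2241]
eef_rot: [1.713, 1.545, -3.111]
wrist_force: [0.2, 0.9, -0.4]
grip_width: 0.0001
```

```bash
python3 - <<'E'
from h import *
s,_=st();print(np.abs(s['qd']).max())
cam('side','s22');cam('top','t22');im=cv2.imread('pics/t22.png')
cv2.imwrite('pics/z22.png',cv2.resize(im[110:245,250:410],None,fx=4,fy=4,interpolation=cv2.INTER_CUBIC))
E
```

```text
t 44.35 tcp [ 0.4285 -0.0537  0.2241] C [-0.2393 -0.0135] jaw 1.4592 F [ 0.2  0.9 -0.4] w 0.0001 q6 -0.01
0.029540920340536934
```

View pics/z22.png

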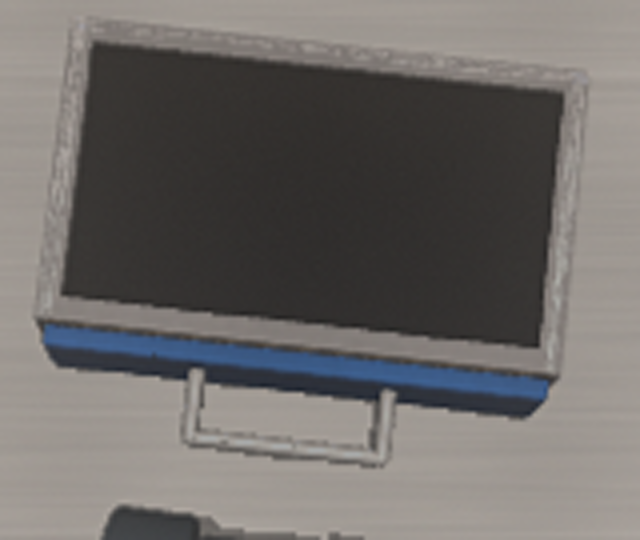

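View pics/s22.png

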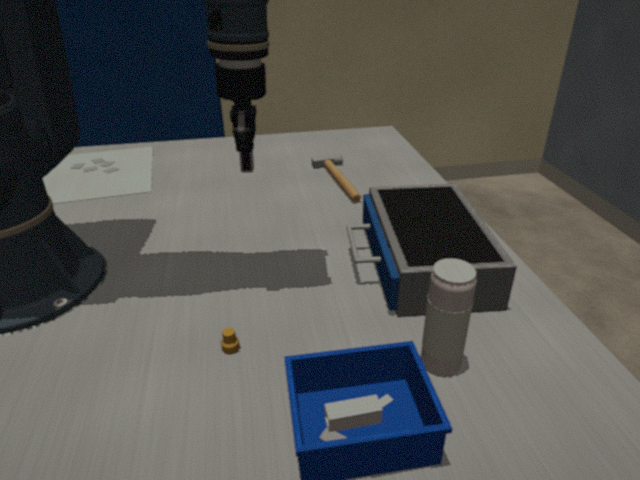

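```bash
python3 - <<'E'
from h import *
d=cam('top')
for u,v in((190,439),(385,461)): print(w2c(px2w(d,250+(u+.5)/4-.5,110+(v+.5)/4-.5,.052)))
bot.finish_job()
E
```

```text
[-0.05806181  0.05935609]
[-0.0580909  -0.06244181]
the job is handed in; nothing more can be done
```

I put both dies away in the drawer and handed the job in at about t = 44 s. The hand-in gives no verdict, so what follows rests on my own checks. Only two of the four dies were on the bench, the 30 mm and a 40 mm.

- **Offcut:** it went into the scrap bin, and the last side picture shows it resting there.
- **Dies:** the top and side pictures taken before closing show both webs in the rail slot, well inside the mouth. The 40 mm die's trailing end is about 54 mm in, by the arm's position when I released it.
- **Latch:** I pushed it to its stop (about 60 N) and it lay straight across the mouth. I did not see the dies or latch again once the drawer was shut.
- **Drawer:** I pushed it to its stop (about 70 N). The last picture puts the handle about 58 mm in front of the cabinet, against 56 mm expected when shut. That 2 mm difference is within camera accuracy.
- **Bystanders and arm:** the hammer, spray can and brass fitting appear unmoved in the last side picture. The arm was clear of everything with the wrist force near zero.

Nothing failed along the way. Two readings disagreed:

- **Knob position:** the two cameras placed the latch knob about 3–4 mm apart.
- **Arc radius:** the hand drifted about 6 mm outside the knob's expected arc while swinging the latch.

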